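# Slide the cheese from its board into the clip-lid box

### The arm

A 7-joint arm with a two-finger parallel gripper is mounted at the origin on a cart in front of the work surface, level with it; the furniture and walls round the work are solid. World frame = base frame: x ahead of the robot, y to its left, z up, the work surface at z = 0. Lengths are in mm, angles in rad, forces in N, time in s.
With the tool pointing down it reaches from about 400 to 875 mm from the base axis. Payload 4.4 kg.
Tool frame: the origin (TCP) lies midway between the tips of the shut fingers; the grasp point (between the pads) lies ctrl.grip_depth behind it (ctrl.grip_depth is the distance from the TCP to the grasp point, in mm); z points along the fingers, y is the line along which they close (so a half turn about z gives the same grasp; the last joint's range is limited). The gripper opens to 85 mm and grips with 20 to 120 N. Pads are 22 mm wide; open, the fingers measure 114 mm over their backs; the gripper's body (76 mm by 85 mm) begins 54 mm behind the grasp point. The pads swing forward as they close: fully open they stand 13 mm farther back than shut.
Start: joints at [1.221, 0.628, 0.038, 1.517, -0.027, 0.996, -0.02], TCP at [182.031, -624.005, 231.313] pointing down, gripper open.
Joint ranges: [-3.06, 3.06], [-0.37, 2.12], [-1.25, 1.32], [0.18, 2.47], [-1.1, 4.24], [0.23, 1.98], [-2.94, 2.94]. Speed limits (rad/s): [2.57, 2.57, 3.14, 3.14, 3.14, 3.14, 3.14].

### API

Orientations are given as [roll, pitch, yaw] about the fixed x, y, z axes, in that order (R = Rz(yaw) Ry(pitch) Rx(roll)).
In Python, from cell import ctrl gives the robot as it stands.
- The arm moves only by the tool carry_out, never from a script. Its argument "deltas" is one flat list of numbers, 7 for each row, row after row: the turn, a rotation vector about the tool's x, y, z in degrees, then the shift along the tool's x, y, z in m, then the closure, from -1 (fully open) to 1 (shut). In form: [wx, wy, wz, dx, dy, dz, claw, wx, wy, wz, dx, dy, dz, claw, ...]. A call has 1 to 12 rows; each row shifts and turns the commanded pose from where the row before left it, along the tool's axes as they then stand; what a row does not reach is not made up. A row lasts 1/8 s, in which the tool goes at most 62.5 mm and 10.7 degrees, less where a joint would pass 70% of its speed; a pose out of reach is approached as far as the arm can. A call with a gripper value outside its range is refused whole. The fingers move at their own pace and stop on an object; the grip force is fixed at half the most. Time passes only in rows, so rows that do not move let the fingers close. It gives the time, the measured TCP pose, the force, the opening and the grip force at its end, in the units of the state.
- ctrl.read_state(): the state, without advancing time (a new reading comes with each control period).
- ctrl.get_image(name): name is "scene" or "side" or "wrist"; returns the picture (384x512x3 uint8, red, green, blue); there is no depth.
- ctrl.calibration(name): a dict with "mtx" (3x3 intrinsics, pixels), "distortion" ([k1, k2, p1, p2, k3] as OpenCV has them; the pictures are not rectified), "R" (3x3) and "t" (3): a world point X has camera coordinates R X + t. Camera axes: x right, y down, z forward; pixel columns grow to the right and rows downward; lengths in mm; the calibration is good to about 2 mm. A picture is of the moment at which its call begins: read the wrist's pose just before it. calibration takes no time and is no camera call; for the wrist camera it gives the pose at the moment of the call.
- ctrl.finish_job(): hands the job in; it is judged then, once.
The state is a dict: "clock": time; "qpos": joint angles; "qd": joint speeds; "tau": joint torques, N m; "eef_pos": TCP position; "tool_rot": TCP orientation; "force": force on the tool from outside, world axes, zero at the start; "torque": the same for the moment, N m; "width": finger opening in mm; "gripper_force": force on a finger pad.
Only numpy, scipy, OpenCV 4.12 (cv2) and the standard library are available. Lean on these libraries where they do the work, as an engineer would, in place of code of your own. Each camera call takes 0.05 s, during which the arm holds its last target. There are 200 camera calls.

### The job

Put the piece of cheese away without touching it with the gripper: carry the cheese board with the cheese on it to the open storage box, put it down as a bridge with its lip hooked over the rim of the box's side wall (the wall to the right of the clip, seen from the clip side) and its tail resting on the worktop, and let go of it. Then take the board again by the bar handle at its tail and, with the lip staying on the box, raise the tail slowly until the cheese just begins to slide; stop there and hold the board still at that angle while the cheese glides gently down into the box. Finally lay the empty board flat on the worktop, shut the lid and press it down against its seal until the clip catches, leaving the other things where they stand.

Things in the scene. Friction and masses are not known exactly. Their poses are not given: they have to be found in the camera images.
- tray: narrow wooden cheese board, 210 (its x) x 66 mm, 240 g. Origin: centre of its footprint; x to the open mouth end, z up. Floor: z = 10 to 18 mm, full length; side rails up to z = 30 mm, 52 mm clear between. Under the mouth end hangs a lip (x = 99 to 105, z = 0 to 10 mm, full width), under the tail a foot of that height. Balances, with the cheese, when gripped across its width near x = 0
- tray_lip (a point): middle of the lower edge of the board's lip, at x = 102, y = 0, z = 0 mm of the board; axes as the board's
- tray_bar (a point): middle of the steel bar handle at the board's tail, at x = -88, z = 48 mm of the board: a round bar 10 mm thick along the board's y, 40 mm clear between its two posts, 25 mm clear above the board's floor; it can turn in the fingers that pinch it
- cheese: block of hard cheese, 76 (x) x 38 (y) x 24 (z) mm, about 130 g, a brown rind at one end; lies on the board's floor, its origin (centre of its underside) at x = 0 to 14 mm of the board. Its friction on the board differs from run to run: it begins to slide when the board is tilted mouth down by some 14 to 26 degrees
- box: white plastic food storage box, fast on the worktop, outside 110 (x) x 130 (y) x 34 (z) mm, walls 5 mm, floor 4 mm, rim rounded, 6 mm thick. Origin: centre of its underside; clip on the -x side (stands 15 mm proud of rim and wall), lid hinge on the +x side. The board's lip belongs over the -y wall, the board's x along the box's +y
- box_side (a point): middle of the rim of the box's -y wall, on the wall's centre line, at the rim's top (y = -62.5, z = 34 mm of the box); axes as the box's. With its lip over this rim and its tail foot on the worktop, the board rises 0.12 rad towards the box
- lid (a joint): angle of the box's grey lid, rad: 0 fully down, about 0.01 caught by the clip, about 0.1 resting on the clip uncaught; starts upright at 1.55 to 1.7 (stop at 1.7). Hinge line along the box's y at x = 59, z = 36 mm of the box. Lid 138 mm wide, 117 mm long, 6 mm thick. It stays put above about 1.2 rad and falls shut slowly below
- lid_press (a point): place to press on the lid's outer face, on its middle line, 95 mm from the hinge line, 22 mm behind its front edge, at z = 42 mm of the box when shut; z is the lid's outward normal. Pressed here, seal and spring clip resist with up to about 12 N, then the clip snaps over; rigid beyond. (Behind, a wall cabinet overhangs the worktop from x = 0.66, z = 0.45 m)
- garlic: bulb of garlic, 55 mm; origin: centre of its underside; to be left alone
- espresso_cup: striped espresso cup, 65x88x50 mm; origin: centre of its underside; to be left alone
- kitchen_timer: round wind-up kitchen timer, 59 mm across, 46 mm tall; origin: centre of its underside; to be left alone
- salt_shaker: glass salt shaker, 44 mm across, 90 mm tall; origin: centre of its underside; to be left alone
- pepper_mill: dark wooden pepper mill, 58 mm across, 135 mm tall; origin: centre of its underside; to be left alone
- mustard_jar: mustard jar with screw lid, 56 mm across, 85 mm tall; origin: centre of its underside; to be left alone
- spice_a: spice jar with dark cap, 41 mm across, 105 mm tall; origin: centre of its underside; to be left alone
- spice_b: spice jar with dark cap, 41 mm across, 105 mm tall; origin: centre of its underside; to be left alone

How it is judged (in metres and radians):
On the way, in this order (a step that is already met when the one before it is completed fails the run):
1. the board stands as a bridge, lip over the rim of the box's side wall, tail on the worktop, cheese on it, and the gripper has let go (x of tray_lip in the frame of box between -0.022 and 0.022 m and y of tray_lip in the frame of box between -0.06 and 0 m and z of tray_lip in the frame of box between 0.005 and 0.035 m and height (world z) of tray_bar below 0.06 m and contact force between the fingers and tray below 0.1 N and angle between the x axis of tray and the y axis of box, either way round below 0.4 rad and x of cheese in the frame of tray between -0.06 and 0.04 m), for 0.2 s.
2. the board, lip still on the box, is held still while the cheese slides down it (x of tray_lip in the frame of box between -0.022 and 0.022 m and y of tray_lip in the frame of box between -0.06 and 0 m and z of tray_lip in the frame of box between 0.005 and 0.035 m and x of cheese in the frame of tray between 0.022 and 0.1 m and z of cheese in the frame of tray above 0.012 m and angular speed of tray below 0.035 rad/s and linear speed of cheese above 0.02 m/s and height (world z) of tray_bar above 0.09 m), for 0.25 s.
3. the cheese is in the box (x of cheese in the frame of box between -0.05 and 0.05 m and y of cheese in the frame of box between -0.06 and 0.06 m and z of cheese in the frame of box between -0.005 and 0.03 m), for 0.1 s.
4. the lid is shut and the clip has caught it (value of joint lid below 0.03 rad), for 0.2 s.
At the end, for the whole second after the job is handed in: the cheese lies in the box, the lid is caught by its clip (within 0.03 rad of fully down), the board lies flat on the worktop (within 0.06 rad of level), all at rest; the other things within 30 mm of where they stood (all of step 3 and linear speed of each of cheese, tray below 0.02 m/s and value of joint lid below 0.03 rad and angle between tray's own z axis and vertical below 0.06 rad and height (world z) of tray between -0.006 and 0.009 m); the robot touches nothing.
It fails at once if the gripper touches the cheese (contact force between any of the fingers, the arm and cheese above 0.2 N).
It fails at once if the cheese shoots down the board (over 0.4 m/s while still on it) (x of cheese in the frame of tray between 0.03 and 0.085 m and z of cheese in the frame of tray above 0.012 m and linear speed of cheese above 0.4 m/s).
It fails at once if another thing is pushed away or knocked over (30 mm) (distance of any of garlic, espresso_cup, kitchen_timer, salt_shaker, pepper_mill, mustard_jar, spice_a, spice_b from where it was at the start of the episode above 0.03 m).
It also fails if it takes over 72 s, if anything falls off the work surface, if the arm or the gripper's body presses on something with over 40 N, if the wrist force passes 120 N, or if a joint passes its speed limit or range.

## Working session

There is one attempt and no reset: what is moved stays moved. The work goes in short steps, Python scripts to look and compute and a tool call to move; the robot and the scene stay as the last step left them, time stands still between calls to the robot, and variables do not carry over. Pictures are saved under pics/ and viewed, at most 10 in all, crops included, and the job is handed in when it is done.

Besides the shell and the picture viewer there is one more tool, called after "Call:" in YAML: its name, and indented under it one key for each argument. carry_out: Moves the arm, as the interface text tells. Its arguments: {"type":"object","properties":{"deltas":{"type":"array"}},"required":["deltas"]}

```bash
ls; mkdir -p pics
python3 - <<'E'
from cell import ctrl
import cv2
s=ctrl.read_state()
print({k:s[k] for k in('clock','eef_pos','tool_rot','width','force')},ctrl.grip_depth)
for n in('scene','side'):
    cv2.imwrite(f'pics/{n}0.png',ctrl.get_image(n)[:,:,::-1])
    c=ctrl.calibration(n);print(n,c)
E
```

```text
pics
{'clock': 0.0, 'eef_pos': array([ 181.87786615, -623.40669133,  230.40379544]), 'tool_rot': array([-3.13974497e+00, -9.49340410e-06,  2.83778396e-01]), 'width': 85.2860089039934, 'force': array([-1.0867378 , -0.29537403, -0.19453382])} 18.700000000000003
scene {'mtx': array([[458.51934211,   0.        , 255.31422496],
       [  0.        , 458.51934211, 196.12931932],
       [  0.        ,   0.        ,   1.        ]]), 'distortion': array([-0.00742705,  0.        ,  0.        ,  0.        ,  0.        ]), 'R': array([[-0.35815556, -0.93356961,  0.01312893],
       [-0.81674468,  0.30646145, -0.48888598],
       [ 0.45238559, -0.18582022, -0.87224889]]), 't': array([330.49434617, 475.21423939, 716.47554879])}
side {'mtx': array([[410.22036376,   0.        , 256.03528768],
       [  0.        , 410.22036376, 193.06121573],
       [  0.        ,   0.        ,   1.        ]]), 'distortion': array([-0.0967027,  0.       ,  0.       ,  0.       ,  0.       ]), 'R': array([[ 0.97076644, -0.23920305, -0.01986004],
       [-0.13950449, -0.49494898, -0.85765028],
       [ 0.19532285,  0.83534868, -0.51384976]]), 't': array([-526.89750482,  190.47318776,  783.64954933])}
```

View pics/scene0.png

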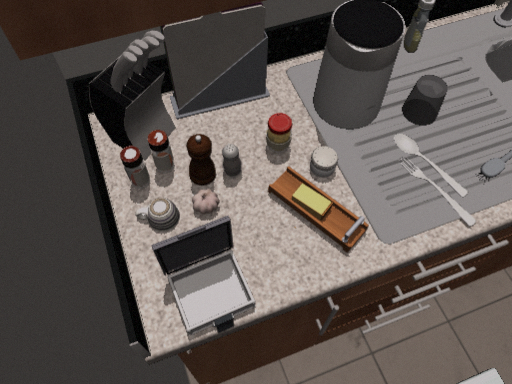

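View pics/side0.png

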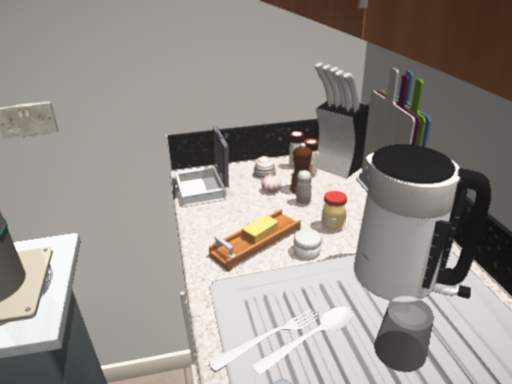

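The scene picture shows the box with its open lid at (205,275), clip at (224,322). The board spans (270,190)–(365,240), with its bar at (353,229) and the cheese at (312,201).

```bash
cat > h.py <<'E'
import numpy as np, cv2
from cell import ctrl
def rays(c,px):
    px=np.asarray(px,float).reshape(-1,1,2)
    u=cv2.undistortPoints(px,c['mtx'],c['distortion'])[:,0]
    d=np.c_[u,np.ones(len(u))]@c['R']
    return -c['R'].T@c['t'],d
def onplane(c,px,z):
    o,d=rays(c,px); return o+d*((z-o[2])/d[:,2])[:,None]
def tri(c1,p1,c2,p2):
    o1,d1=rays(c1,p1);o2,d2=rays(c2,p2);r=[]
    for a,b in zip(d1,d2):
        k=np.linalg.lstsq(np.c_[a,-b],o2-o1,rcond=None)[0]
        P,Q=o1+a*k[0],o2+b*k[1]; r.append(np.r_[(P+Q)/2,np.linalg.norm(P-Q)])
    return np.array(r)
def proj(c,X):
    return cv2.projectPoints(np.asarray(X,float).reshape(-1,3),cv2.Rodrigues(c['R'])[0],c['t'],c['mtx'],c['distortion'])[0][:,0]
E
python3 - <<'E'
from h import *
S=ctrl.calibration('scene');D=ctrl.calibration('side')
a=cv2.imread('pics/scene0.png');b=cv2.imread('pics/side0.png')
for n,im,c in(('scene',a,S),('side',b,D)):
    h=cv2.cvtColor(im,cv2.COLOR_BGR2HSV)
    m=cv2.inRange(h,(5,150,60),(16,255,255)); y=cv2.inRange(h,(20,110,110),(35,255,255))
    for k,mm,z in(('tray',m,30),('yel',y,42)):
        cs=cv2.findContours(mm,0,2)[0]
        for q in cs:
            if cv2.contourArea(q)>60:
                r=cv2.minAreaRect(q);print(n,k,cv2.contourArea(q),np.round(r[0]),np.round(onplane(c,[r[0]],z),1))
# rough
for nm,p,z in(('bar',(353,229),48),('mouthL',(270,200),25),('rimFL',(185,325),34),('rimFR',(252,296),34),('rimBL',(165,275),34),('rimBR',(230,248),34),('clip',(224,322),34),
 ('garlic',(205,208),0),('cup',(162,220),0),('timer',(323,167),10),('salt',(232,173),0),('pepper',(203,182),0),('mustard',(279,145),0),('spa',(138,183),0),('spb',(163,165),0)):
    print(nm,onplane(S,[p],z).round())
def crop(im,x,y,w,h,s): return cv2.resize(im[y:y+h,x:x+w],None,fx=s,fy=s,interpolation=cv2.INTER_CUBIC)
o=np.zeros((600,800,3),np.uint8)
p=crop(a,140,170,240,170,3.3);q=p[:561,:800];o[:q.shape[0],:q.shape[1]]=q
cv2.imwrite('pics/c1.png',o)
o=crop(b,165,120,200,150,4);cv2.imwrite('pics/c2.png',o)
E
```

```text
scene tray 146.5 [355. 236.] [[455.9 -29.9  30. ]]
scene tray 1311.5 [313. 202.] [[554.7  15.3  30. ]]
scene tray 92.0 [157. 138.] [[824.6 272.   30. ]]
side tray 475.5 [264. 232.] [[562.    4.7  30. ]]
side tray 67.5 [302. 150.] [[779.  371.9  30. ]]
side tray 1576.5 [474.  25.] [[3068.5 2399.3   30. ]]
bar [[465. -27.  48.]]
mouthL [[593.  95.  25.]]
rimFL [[407. 331.  34.]]
rimFR [[414. 202.  34.]]
rimBL [[509. 340.  34.]]
rimBR [[517. 208.  34.]]
clip [[388. 265.  34.]]
garlic [[635. 223.   0.]]
cup [[640. 315.   0.]]
timer [[636. -49.  10.]]
salt [[697. 141.   0.]]
pepper [[697. 208.   0.]]
mustard [[730.  16.  -0.]]
spa [[744. 340.   0.]]
spb [[770. 277.   0.]]
```

View pics/c1.png

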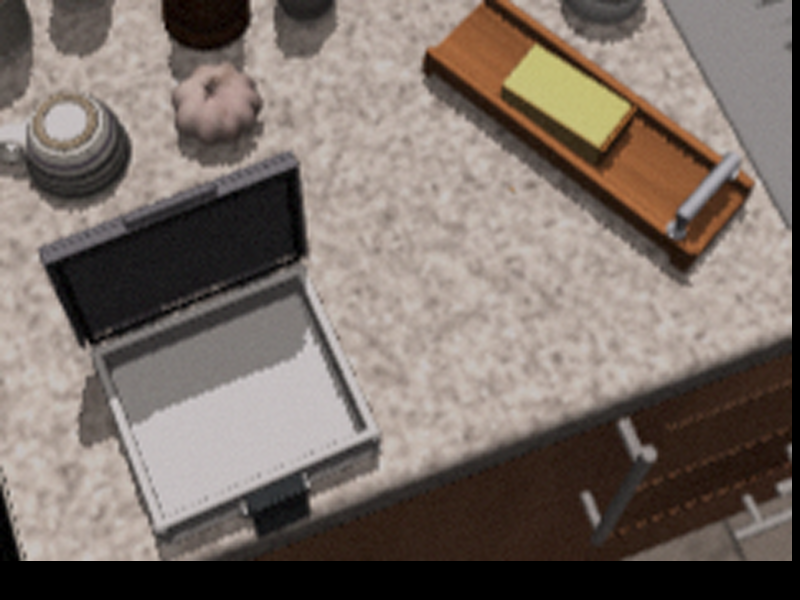

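View pics/c2.png

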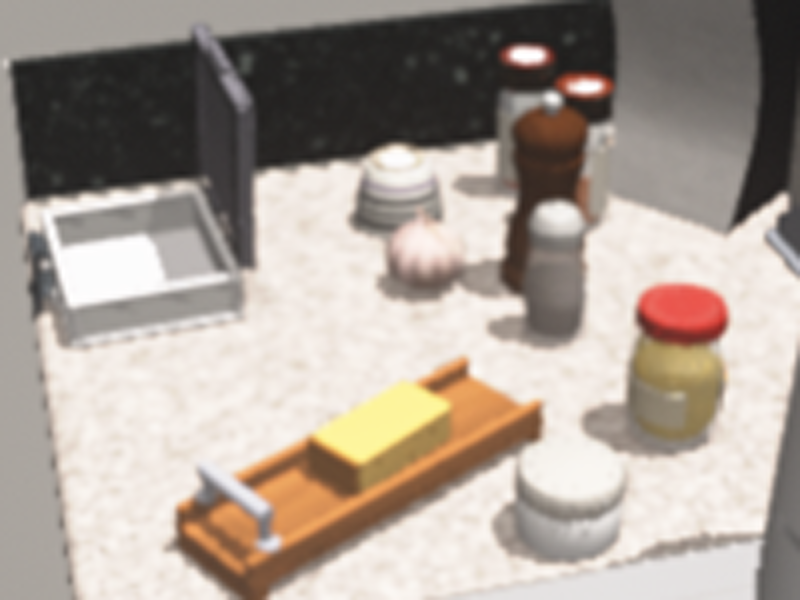

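Run:
```python
from h import *
S=ctrl.calibration('scene');D=ctrl.calibration('side')
s=lambda x,y:(140+x/3.3,170+y/3.3)
d=lambda x,y:(165+x/4,120+y/4)
L=[('rimFL',s(160,528),d(45,212)),('rimFR',s(378,435),d(70,307)),('rimBR',s(303,275),d(240,275)),('rimBL',s(97,350),d(200,188)),
('barR',s(737,160),d(266,512)),('barL',s(680,222),d(203,471)),('mouthL',s(430,50),d(465,363)),('mouthR',s(492,2),d(540,405)),('tailL',s(684,250),d(185,512)),('tailR',s(750,183),d(262,570))]
P={}
for n,a,b in L: P[n]=tri(S,[a],D,[b])[0]; print(n,P[n].round(1))
for n in('rimFL','rimFR','rimBR','rimBL'): pass
print('lid top', tri(S,[s(42,250),s(296,157)],D,[d(197,30),d(250,105)]).round(1))
c=ctrl.calibration('wrist');st=ctrl.read_state()
print(c['R'],(-c['R'].T@c['t']),c['mtx'][0,0],st['eef_pos'])
```

```text
rimFL [398.2 328.4  31.4   1.9]
rimFR [404.3 201.1  29.3   1.1]
rimBR [510.7 208.3  29.9   6.1]
rimBL [506.2 332.6  31.9   2.5]
barR [479.1 -55.7  49.5   2.8]
barL [455.7  -7.6  44.6   1.3]
mouthL [624.5  81.   25.8   0.9]
mouthR [649.4  28.7  23.7   6.7]
tailL [445.1 -10.   22.4   0.5]
tailR [472.7 -67.4  23.1   4.2]
lid top [[516.6 338.6 148.3   5.2]
 [524.5 202.4 149.7   2.3]]
[[ 0.2805848  -0.95982421 -0.0031064 ]
 [-0.90988097 -0.26701257  0.31752308]
 [-0.30559579 -0.0862657  -0.94824546]] [ 259.5917897  -601.71371554  373.94724155] 308.31283051845276 [ 181.84656562 -623.45141763  230.47123385]
```

Call:
carry_out:
  deltas: [0,0,0,0.02,-0.02,0,-1,0,0,0,0.043,-0.042,0,-1,0,0,0,0.043,-0.042,0,-1,0,0,0,0.043,-0.042,0,-1,0,0,0,0.043,-0.042,0,-1,0,0,0,0.043,-0.042,0,-1,0,0,0,0.043,-0.042,0,-1,0,0,0,0.043,-0.042,0,-1,0,0,0,0.043,-0.042,0,-1,0,0,0,0.043,-0.042,0,-1,0,0,0,0.043,-0.042,0,-1,0,0,0,0.02,-0.02,0,-1]

```text
clock: 1.6
eef_pos: [505.7, -46.8, 231.1]
tool_rot: [-3.14, -0.001, 0.289]
force: [0.1, -1.3, -0.1]
width: 85.2
gripper_force: 0.0
```

Run:
```python
from h import *
s=ctrl.read_state();print(s['qpos'].round(2))
np.save('w1.npy',ctrl.calibration('wrist'),allow_pickle=True)
im=ctrl.get_image('wrist')[:,:,::-1];cv2.imwrite('pics/w1.png',im)
```

```text
[ 0.06  0.43 -0.03  1.91  0.02  0.81 -1.26]
```

View pics/w1.png

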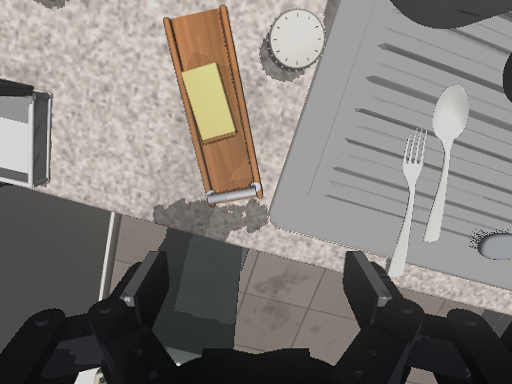

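The wrist picture shows the board: mouth rail ends at (165,20) and (226,8), bar from (209,198) to (260,188), cheese centre about (209,102).

Run:
```python
from h import *
S=ctrl.calibration('scene');W=np.load('w1.npy',allow_pickle=True).item()
s=lambda x,y:(140+x/3.3,170+y/3.3)
L=[('barR',s(737,160),(259,187)),('barL',s(680,222),(210,198)),('mouthL',s(430,50),(165,20)),('mouthR',s(492,2),(225,8))]
P={n:tri(S,[a],W,[b])[0] for n,a,b in L}
for n in P: print(n,P[n].round(1))
m=onplane(W,[(165,19),(226,8)],30);b=onplane(W,[(209,198),(260,188)],48)
print(m.round(1),b.round(1))
a=m.mean(0)-b.mean(0);print('len',np.hypot(*a[:2]),np.degrees(np.arctan2(a[1],a[0])))
im=cv2.imread('pics/w1.png');h=cv2.cvtColor(im,cv2.COLOR_BGR2HSV)
y=cv2.inRange(h,(22,80,120),(36,255,255));q=max(cv2.findContours(y,0,2)[0],key=cv2.contourArea)
r=cv2.minAreaRect(q);bx=onplane(W,cv2.boxPoints(r),42);print('cheese',bx.mean(0),bx.round(1))
w=cv2.inRange(h,(5,100,50),(18,255,255))|y;q=max(cv2.findContours(w,0,2)[0],key=cv2.contourArea)
bx=onplane(W,cv2.boxPoints(cv2.minAreaRect(q)),28);print('tray',bx.mean(0),bx.round(1))
e=bx-np.roll(bx,1,0);print(np.linalg.norm(e,axis=1),np.degrees(np.arctan2(e[:,1],e[:,0])))
```

```text
barR [481.7 -58.9  39.4   2.4]
barL [ 4.552e+02 -7.700e+00  4.420e+01  1.000e-01]
mouthL [6.216e+02 8.270e+01 3.220e+01 2.000e-01]
mouthR [650.   28.4  18.6   3.6]
[[622.9  83.6  30. ]
 [649.6  26.9  30. ]] [[456.3  -6.8  48. ]
 [484.1 -58.4  48. ]]
len 187.79689043127766 27.881289834520196
cheese [556.29338369  20.45201087  42.        ] [[577.7  54.   42. ]
 [596.2  23.2  42. ]
 [535.8 -13.9  42. ]
 [515.4  18.4  42. ]]
tray [552.0281522   13.78207239  28.        ] [[623.4  87.1  28. ]
 [653.2  28.8  28. ]
 [484.7 -63.9  28. ]
 [446.8   3.1  28. ]]
[195.61509321  65.47702579 192.33717636  77.00520413] [  25.42963023  -62.96600701 -151.18405527  119.48582761]
```

Call:
carry_out:
  deltas: [0,0,-5.5,0,0,0,-1,0,0,-5.5,0,0,0,-1,0,0,0,0.03,-0.015,0.02,-1,0,0,0,0.031,-0.015,0.04,-1,0,0,0,0,0,0.04,-1,0,0,0,0,0,0.04,-1,0,0,0,0,0,0.02,-1,0,0,0,0,0,0,-1]

```text
clock: 2.65
eef_pos: [543.3, 3.5, 69.7]
tool_rot: [-3.14, 0.004, 0.476]
force: [-0.6, -0.9, 0.3]
width: 85.7
gripper_force: 0.0
```

Call:
carry_out:
  deltas: [0,0,0,0.004,-0.002,0.02,-1,0,0,0,0,0,0.025,-1,0,0,0,0,0,0.015,-1,0,0,0,0,0,0.009,-1,0,0,0,0,0,0,-1,0,0,0,0,0,0,1,0,0,0,0,0,0,1,0,0,0,0,0,0,1,0,0,0,0,0,0,1,0,0,0,0,0,0,1]

```text
clock: 3.9
eef_pos: [548.0, 7.7, 3.3]
tool_rot: [3.141, -0.001, 0.476]
force: [-2.0, 0.3, 6.1]
width: 64.7
gripper_force: 67.5
```

Call:
carry_out:
  deltas: [0,0,0,0,0,-0.005,1,0,0,0,0,0,-0.015,1,0,0,0,0,0,-0.025,1,0,0,0,0,0,-0.025,1,0,0,0,0,0,-0.015,1,0,0,0,0,0,-0.005,1,0,0,-2,0,0,0,1,0,0,-5,0,0,0,1,0,0,-7,0,0,0,1,0,0,-7,0,0,0,1,0,0,-7,0,0,0,1,0,0,-7,0,0,0,1]

```text
clock: 5.4
eef_pos: [546.8, 7.3, 91.2]
tool_rot: [-3.14, 0.001, 1.092]
force: [-0.5, -0.2, -3.9]
width: 64.8
gripper_force: 67.4
```

Call:
carry_out:
  deltas: [0,0,-7,0,0,0,1,0,0,-7,0,0,0,1,0,0,-7,0,0,0,1,0,0,-6,0,0,0,1,0,0,-3,0,0,0,1,0,0,0,0.005,-0.008,0,1,0,0,0,0.015,-0.018,0,1,0,0,0,0.02,-0.022,0,1,0,0,0,0.02,-0.022,0,1,0,0,0,0.008,-0.01,0,1,0,0,0,0.004,-0.005,0,1,0,0,0,0,0,0,1]

```text
clock: 6.9
eef_pos: [460.2, 75.7, 92.3]
tool_rot: [3.141, 0.0, 1.61]
force: [0.5, -0.3, -3.9]
width: 64.7
gripper_force: 67.4
```

Run:
```python
from h import *
s=ctrl.read_state();print(s['qpos'].round(2),s['eef_pos'],s['tool_rot'])
np.save('w2.npy',ctrl.calibration('wrist'),allow_pickle=True)
im=ctrl.get_image('wrist')[:,:,::-1];cv2.imwrite('pics/w2.png',cv2.resize(im,(768,576)))
cv2.imwrite('pics/w2o.png',im)
```

```text
[ 0.    0.62 -0.33  2.14  0.45  0.45 -0.64] [460.20640582  75.73467147  92.31466927] [3.14114858e+00 2.86032605e-04 1.60987630e+00]
```

View pics/w2.png

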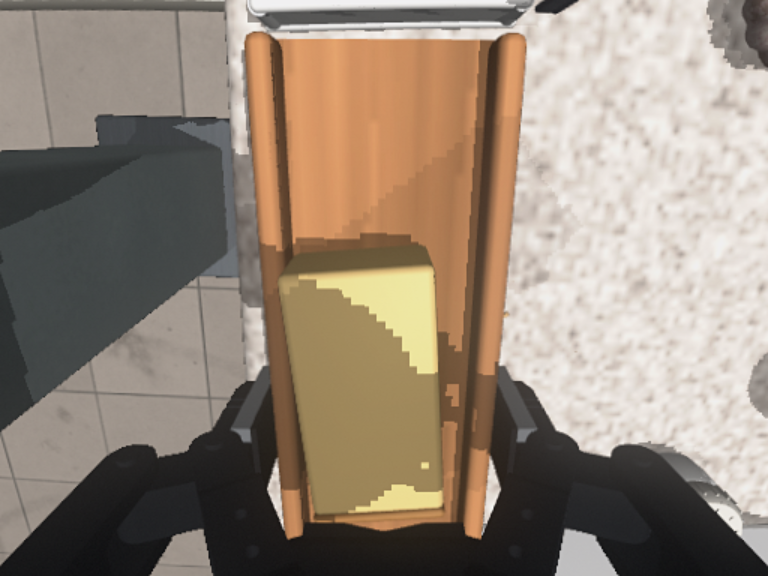

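The wrist picture shows the board level in the gripper, mouth end at row 37 (columns 246–526 of the 768-wide view). The cheese lies between the rails, and the box's near rim spans columns 248–532 at the top edge.

Run:
```python
from h import *
W=np.load('w2.npy',allow_pickle=True).item();S=ctrl.calibration('scene')
f=lambda *p:[((x+.5)/1.5-.5,(y+.5)/1.5-.5) for x,y in p]
T=np.array([460.2,75.7]);yaw=1.610;u=np.array([np.cos(yaw),np.sin(yaw)]);v=np.array([-u[1],u[0]])
m=onplane(W,f((248,40),(524,40)),119)[:,:2]
print('mouth corners along/lat',[( (q-T)@u,(q-T)@v) for q in m])
g=onplane(W,f((283,40),(492,40)),107)[:,:2];print('floor mouth',[((q-T)@u,(q-T)@v) for q in g])
r=onplane(W,f((249,14),(532,12)),34)[:,:2];print('rim ends',r,[((q-T)@u,(q-T)@v) for q in r])
b=onplane(W,f((250,24),(527,22)),30)[:,:2];print(b)
# cheese top
c=onplane(W,f((280,275),(433,265),(443,510),(315,515)),131)[:,:2];print('cheese',[((q-T)@u,(q-T)@v) for q in c])
# box in scene: fit lines on white
s=lambda x,y:(140+x/3.3,170+y/3.3)
R=onplane(S,[s(160,528),s(378,435),s(303,275),s(97,350)],34);print(R.round(1))
```

```text
mouth corners along/lat [(np.float64(101.88824887144875), np.float64(31.934216526717684)), (np.float64(101.93974550803976), np.float64(-31.381454539191235))]
floor mouth [(np.float64(103.93747676098735), np.float64(26.233121269598318)), (np.float64(103.98882715109451), np.float64(-26.55147979697652))]
rim ends [[401.80864308 200.03316181]
 [512.37001701 205.23620929]] [(np.float64(126.5261978341852), np.float64(53.47342284742349)), (np.float64(127.3919456900738), np.float64(-57.20692584918397))]
[[401.0089346  197.25276663]
 [511.90714351 202.46005498]]
cheese [(np.float64(49.17958979143284), np.float64(25.371840545031684)), (np.float64(51.64707121937439), np.float64(-10.805296692204672)), (np.float64(-21.56525697873621), np.float64(-16.373137042290928)), (np.float64(-23.472856094176887), np.float64(20.658106870495185))]
[[396.5 328.2  34. ]
 [402.4 201.6  34. ]
 [505.8 208.6  34. ]
 [504.1 332.4  34. ]]
```

Call:
carry_out:
  deltas: [0,0,0,0.006,0.001,0,1,0,0,0,0.014,0.001,0,1,0,0,0,0.014,0,0.005,1,0,0,0,0.007,0,0.012,1,0,0,-0.5,0,0,0.014,1,0,1,0,0,0,0.006,1,0,2,0,0,0,0,1,0,2,0,0,0,0,1,0,1.4,0,0,0,0,1,0,0.5,0,0,0,0,1,0,0,0,0,0,0,1]

```text
clock: 8.32
eef_pos: [460.2, 116.7, 55.2]
tool_rot: [-3.141, -0.12, 1.618]
force: [-0.4, -0.1, -3.4]
width: 65.1
gripper_force: 67.5
```

Run:
```python
from h import *
print({k:np.round(v,3) for k,v in ctrl.read_state().items() if k in('eef_pos','tool_rot','force')})
cv2.imwrite('pics/s1.png',cv2.resize(ctrl.get_image('scene')[140:340,120:400,::-1],None,fx=2.8,fy=2.8,interpolation=2))
```

```text
{'eef_pos': array([460.208, 116.705,  55.234]), 'tool_rot': array([-3.141, -0.12 ,  1.618]), 'force': array([-0.434, -0.052, -3.441])}
```

View pics/s1.png

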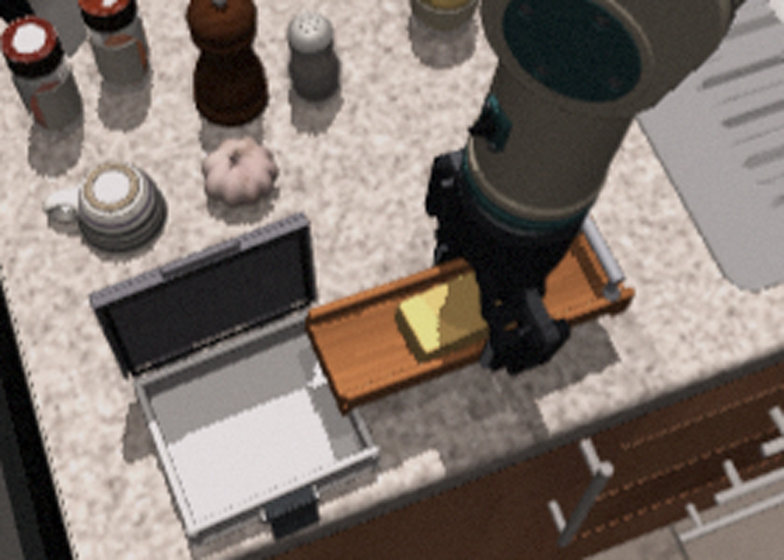

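The scene picture shows the board held over the near wall: mouth at (310–345,320–410), bar at (605,260), the other things undisturbed.

Call:
carry_out:
  deltas: [0,0,0,-0.0005,0,0.005,1,0,0,0,-0.001,0,0.01,1,0,0,0,-0.001,0,0.01,1,0,0,0,-0.001,0,0.007,1,0,0,0,0,0,0.003,1,0,0,0,0,0,0.001,1,0,0,0,0,0,0,1]

```text
clock: 9.25
eef_pos: [460.3, 117.9, 19.3]
tool_rot: [3.141, -0.121, 1.619]
force: [0.3, -0.6, -4.0]
width: 65.0
gripper_force: 67.5
```

Call:
carry_out:
  deltas: [0,0,0,0,0,0.001,1,0,0,0,0,0,0.001,1,0,0,0,0,0,0.001,1,0,0,0,0,0,0,1]

```text
clock: 9.75
eef_pos: [460.2, 118.2, 16.2]
tool_rot: [3.141, -0.12, 1.619]
force: [-0.1, -0.2, -2.5]
width: 64.6
gripper_force: 67.9
```

Call:
carry_out:
  deltas: [0,0,0,0,0,0.001,1,0,0,0,0,0,0,1,0,0,0,0,0,0,-1,0,0,0,0,0,0,-1,0,0,0,0,0,0,-1,0,0,0,0,0,0,-1,0,0,0,0,0,-0.01,-1,0,0,0,0,0,-0.02,-1,0,0,0,0,0,-0.03,-1,0,0,0,0,0,-0.03,-1,0,0,0,0,0,-0.02,-1]

```text
clock: 11.12
eef_pos: [461.1, 104.9, 126.2]
tool_rot: [3.14, -0.12, 1.619]
force: [0.5, -0.0, 0.0]
width: 85.6
gripper_force: 0.0
```

Run:
```python
from h import *
s=ctrl.read_state();print(s['eef_pos'],s['tool_rot'])
W=ctrl.calibration('wrist');np.save('w3.npy',W,allow_pickle=True)
w=ctrl.get_image('wrist')[:,:,::-1];cv2.imwrite('pics/w3o.png',w)
d=ctrl.get_image('side')[:,:,::-1];cv2.imwrite('pics/d3o.png',d);cv2.imwrite('pics/s3o.png',ctrl.get_image('scene')[:,:,::-1])
o=np.zeros((600,800,3),np.uint8);o[:300,:400]=cv2.resize(w,(400,300));o[:300,400:]=cv2.resize(d[140:290,150:350],(400,300))
o[300:,:400]=cv2.resize(cv2.imread('pics/s3o.png')[200:350,160:360],(400,300));
cv2.imwrite('pics/v3.png',o)
```

```text
[461.07324358 104.88477496 126.24950292] [ 3.13997298 -0.12036702  1.61886134]
```

View pics/v3.png

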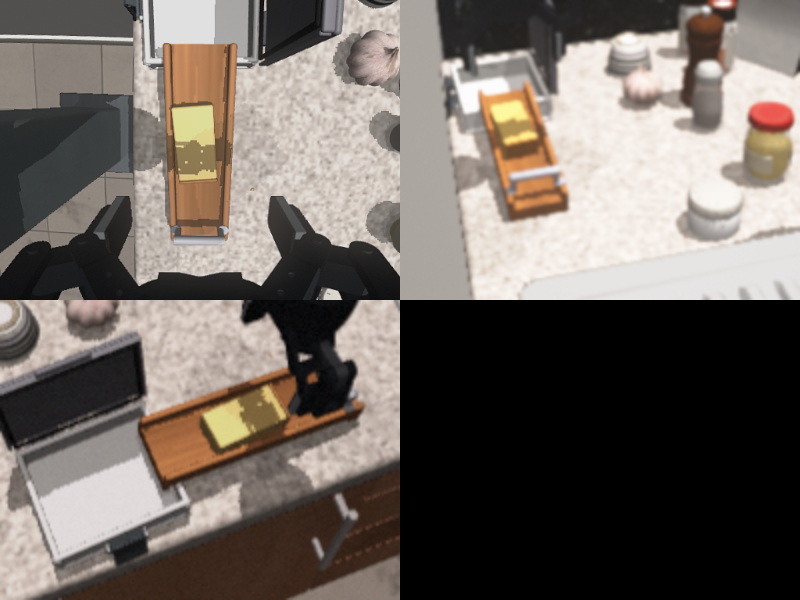

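The composite shows the bridge standing, with the lip over the near rim and the cheese mid-board. The bar is at (173–226,240) in the wrist quarter and (510–562,178) in the side quarter.

Run:
```python
from h import *
W=np.load('w3.npy',allow_pickle=True).item();D=ctrl.calibration('side')
w=lambda x,y:((x+.5)*1.28-.5,(y+.5)*1.28-.5); d=lambda x,y:(150+(x-400)/2,140+y/2)
print(onplane(W,[w(173,239),w(226,239)],50).round(1))
print(tri(W,[w(173,239),w(226,239)],D,[d(511,180),d(562,174)]).round(1))
print('mouth',onplane(W,[w(165,44),w(237,44)],54).round(1))
im=cv2.imread('pics/w3o.png');h=cv2.cvtColor(im,cv2.COLOR_BGR2HSV)
for y in(cv2.inRange(h,(22,80,60),(36,255,255)),):
    q=max(cv2.findContours(y,0,2)[0],key=cv2.contourArea);bx=onplane(W,cv2.boxPoints(cv2.minAreaRect(q)),57);print('cheese',bx.mean(0).round(1),bx.round(0).tolist())
```

```text
[[436.3  23.9  50. ]
 [492.2  26.6  50. ]]
[[437.7  22.   47.2   3.3]
 [493.6  22.7  43.9   1. ]]
mouth [[424.5 215.6  54. ]
 [487.9 218.8  54. ]]
cheese [452.9 143.8  57. ] [[433.0, 160.0, 57.0], [469.0, 164.0, 57.0], [474.0, 128.0, 57.0], [437.0, 123.0, 57.0]]
```

Call:
carry_out:
  deltas: [0,-6.9,0,0,0,0,0.1,0,0,8,0,0,0,0.1,0,0,10,0,0,0,0.1,0,0,10,0,0,0,0.1,0,0,10,0,0,0,0.1,0,0,10,0,0,0,0.1,0,0,10,0,0,0,0.1,0,0,10,0,0,0,0.1,0,0,10,0,0,0,0.1,0,0,10,0,0,0,0.1,0,0,2,0,0,0,0.1,0,0,0,0,0,0,0.1]

```text
clock: 12.78
eef_pos: [460.4, 105.2, 124.0]
tool_rot: [3.141, 0.001, 0.051]
force: [0.6, -0.5, 0.4]
width: 38.3
gripper_force: 0.0
```

Call:
carry_out:
  deltas: [0,0,0,0,0.011,0,0.1,0,0,0,0,0.03,0,0.1,0,0,0,0,0.03,0,0.1,0,0,0,0,0.01,0.01,0.1,0,0,0,0,0,0.02,0.1,0,0,0,0,0,0.02,0.1,0,0,0,0,0,0.01,0.1,0,0,0,0,0,0,0.1]

```text
clock: 13.78
eef_pos: [464.1, 24.5, 63.7]
tool_rot: [-3.141, 0.002, 0.049]
force: [-0.3, 0.1, -0.4]
width: 38.4
gripper_force: 0.0
```

Down 28 mm and pinch.

Call:
carry_out:
  deltas: [0,0,0,0,0,0.008,0.1,0,0,0,0,0,0.012,0.1,0,0,0,0,0,0.008,0.1,0,0,0,0,0,0,0.1,0,0,0,0,0,0,1,0,0,0,0,0,0,1,0,0,0,0,0,0,1,0,0,0,0,0,0,1]

```text
clock: 14.78
eef_pos: [464.9, 24.3, 36.7]
tool_rot: [-3.142, -0.001, 0.048]
force: [-0.6, 1.1, 3.2]
width: 7.8
gripper_force: 58.6
```

Call:
carry_out:
  deltas: [0,0,0,0,-0.0003,-0.0029,1,0,0,0,0,-0.0006,-0.0048,1,0,0,0,0,-0.0008,-0.0047,1,0,0,0,0,-0.001,-0.0053,1,0,0,0,0,-0.0012,-0.0053,1,0,0,0,0,-0.0014,-0.0056,1,0,0,0,0,-0.0016,-0.0055,1,0,0,0,0,-0.0018,-0.0055,1,0,0,0,0,-0.0019,-0.0054,1,0,0,0,0,-0.0021,-0.0054,1,0,0,0,0,-0.002,-0.0047,1,0,0,0,0,-0.0013,-0.0029,1]

```text
clock: 16.27
eef_pos: [464.0, 40.4, 94.7]
tool_rot: [-3.142, -0.0, 0.048]
force: [-0.1, -0.9, -4.3]
width: 8.0
gripper_force: 58.4
```

```bash
cat > look.py <<'E'
from h import *
import os
s=ctrl.read_state();t=s['clock']
a=ctrl.get_image('scene')[:,:,::-1];b=ctrl.get_image('side')[:,:,::-1]
cv2.imwrite(f'pics/ls{t:.2f}.png',a);cv2.imwrite(f'pics/ld{t:.2f}.png',b)
o=[]
for im in(a,b):
    h=cv2.cvtColor(im,cv2.COLOR_BGR2HSV);m=cv2.inRange(h,(22,90,60),(36,255,255))
    m[:120]=0;m[300:]=0
    m[:,:140]=0;m[:,340:]=0
    q=max(cv2.findContours(m,0,2)[0],key=cv2.contourArea);M=cv2.moments(q)
    o+=[round(M['m10']/M['m00'],2),round(M['m01']/M['m00'],2),M['m00']]
p=s['eef_pos'];print('t',round(t,2),'tcp',p.round(1),'F',s['force'].round(1),'scene/side',o)
# tilt from bar height: bar = tcp z + 13.1
bz=p[2]+13.1;from scipy.optimize import brentq
print('theta',round(np.degrees(brentq(lambda q:31+178.5*np.sin(q)+41*np.cos(q)-bz,-.3,.7)),2))
E
python3 look.py
```

```text
t 16.27 tcp [464.   40.4  94.7] F [-0.1 -0.9 -4.3] scene/side [289.9, 244.16, 66.5, 199.69, 182.13, 103.5]
theta 11.87
```

Run:
```python
import cv2,glob,numpy as np
a=cv2.imread(glob.glob('pics/ls*')[0])[190:340,160:360];b=cv2.imread(glob.glob('pics/ld*')[0])[140:290,150:350]
cv2.imwrite('pics/v4.png',np.hstack([cv2.resize(a,(400,300)),cv2.resize(b,(400,300))]))
```

```text
(no output)
```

View pics/v4.png

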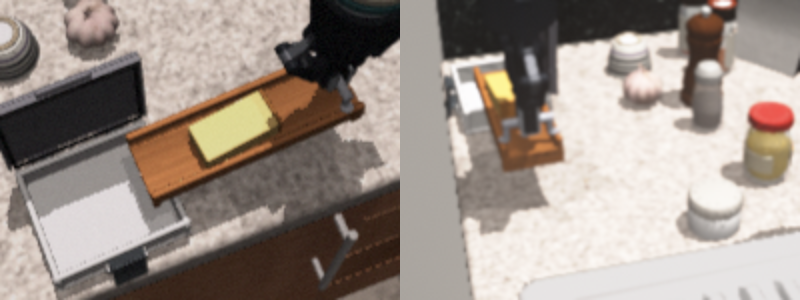

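The composite shows the board tilted with the lip still over the rim. The cheese is unmoved at about (233,130) in the scene half, and the bar is held.

```bash
cat > look.py <<'E'
from h import *
import sys,glob
from scipy.optimize import brentq
s=ctrl.read_state();t=s['clock'];p=s['eef_pos']
if len(sys.argv)>1: a=cv2.imread(sys.argv[1])
else:
    a=ctrl.get_image('scene')[:,:,::-1];cv2.imwrite(f'pics/ls{t:.2f}.png',a)
th=brentq(lambda q:31+178.5*np.sin(q)+41*np.cos(q)-p[2]-13.1,-.3,.7)
h=cv2.cvtColor(a,cv2.COLOR_BGR2HSV);m=cv2.inRange(h,(24,70,90),(42,255,255));m[:215]=0;m[310:]=0;m[:,:160]=0;m[:,320:]=0
q=max(cv2.findContours(m,0,2)[0],key=cv2.contourArea);M=cv2.moments(q);c=[M['m10']/M['m00'],M['m01']/M['m00']]
e=np.array([-.047,.9989,0]);C=np.array([456.5,205.5,31]);k=np.array([0,0,1.])
X=np.cos(th)*e-np.sin(th)*k;Z=np.sin(th)*e+np.cos(th)*k
o,d=rays(ctrl.calibration('scene'),[c]);P=o+d[0]*((C-o)@Z+35)/(d[0]@Z)
print('t',round(t,2),'theta',np.degrees(th).round(2),'tcp',p.round(1),'F',s['force'].round(1),'px',np.round(c,1),M['m00'],'x_board',round((P-C)@X+90.5,1))
E
python3 look.py pics/ls16.27.png
```

```text
t 16.38 theta 11.85 tcp [464.   40.5  94.7] F [-0.  -0.2 -4.3] px [275.6 252.8] 666.5 x_board 15.3
```

Call:
carry_out:
  deltas: [0,0,0,0,-0.0004,-0.0007,1,0,0,0,0,-0.0004,-0.0008,1,0,0,0,0,-0.0004,-0.0008,1,0,0,0,0,-0.0004,-0.0008,1,0,0,0,0,-0.0003,-0.0007,1,0,0,0,0,-0.0003,-0.0007,1,0,0,0,0,0,0,1]

```text
clock: 17.25
eef_pos: [463.8, 42.5, 98.9]
tool_rot: [-3.142, -0.0, 0.048]
force: [-0.0, -0.3, -3.3]
width: 7.4
gripper_force: 58.4
```

```bash
python3 look.py
```

```text
t 17.25 theta 13.33 tcp [463.8  42.5  98.9] F [-0.  -0.3 -3.3] px [274.7 252.3] 672.0 x_board 15.5
```

Call:
carry_out:
  deltas: [0,0,0,0,-0.0004,-0.0007,1,0,0,0,0,-0.0003,-0.0007,1,0,0,0,0,-0.0004,-0.0007,1,0,0,0,0,-0.0003,-0.0007,1,0,0,0,0,0,0,1,0,0,0,0,0,0,1]

```text
clock: 18.05
eef_pos: [463.7, 43.8, 101.7]
tool_rot: [-3.142, -0.0, 0.048]
force: [-0.2, -0.1, -4.0]
width: 7.5
gripper_force: 58.4
```

```bash
python3 look.py
```

```text
t 18.05 theta 14.29 tcp [463.7  43.8 101.7] F [-0.2 -0.1 -4. ] px [274.2 251.9] 683.0 x_board 15.4
```

Call:
carry_out:
  deltas: [0,0,0,0,-0.0004,-0.0007,1,0,0,0,0,-0.0004,-0.0007,1,0,0,0,0,-0.0004,-0.0007,1,0,0,0,0,-0.0004,-0.0007,1,0,0,0,0,0,0,1,0,0,0,0,0,0,1]

```text
clock: 18.85
eef_pos: [463.6, 45.4, 104.5]
tool_rot: [3.142, 0.0, 0.048]
force: [-1.1, -0.8, -4.3]
width: 7.8
gripper_force: 58.4
```

```bash
python3 look.py
```

```text
t 18.85 theta 15.28 tcp [463.6  45.4 104.5] F [-1.1 -0.8 -4.3] px [273.4 251.7] 685.0 x_board 15.9
```

Call:
carry_out:
  deltas: [0,0,0,0,-0.0004,-0.0007,1,0,0,0,0,-0.0004,-0.0007,1,0,0,0,0,-0.0004,-0.0007,1,0,0,0,0,-0.0004,-0.0007,1,0,0,0,0,0,0,1,0,0,0,0,0,0,1]

```text
clock: 19.65
eef_pos: [463.6, 47.1, 107.3]
tool_rot: [-3.141, -0.0, 0.048]
force: [-0.5, 0.7, -0.9]
width: 7.3
gripper_force: 59.6
```

```bash
python3 look.py
```

```text
t 19.65 theta 16.29 tcp [463.6  47.1 107.3] F [-0.5  0.7 -0.9] px [271.7 256.6] 515.0 x_board 21.8
```

Call:
carry_out:
  deltas: [0,0,0,0,0,0,1,0,0,0,0,0,0,1]

```text
clock: 19.95
eef_pos: [463.6, 47.1, 107.3]
tool_rot: [-3.142, -0.0, 0.048]
force: [-0.6, 0.4, -2.1]
width: 7.5
gripper_force: 59.6
```

```bash
python3 look.py
```

```text
t 19.95 theta 16.28 tcp [463.6  47.1 107.3] F [-0.6  0.4 -2.1] px [271.8 256.7] 518.5 x_board 21.7
```

Run:
```python
import cv2,numpy as np
for t in('18.05','18.85','19.65','19.95'):
    h=cv2.cvtColor(cv2.imread(f'pics/ls{t}.png'),cv2.COLOR_BGR2HSV)
    for lo in((24,70,90),(22,50,40)):
        m=cv2.inRange(h,lo,(42,255,255));m[:215]=0;m[310:]=0;m[:,:160]=0;m[:,320:]=0
        q=max(cv2.findContours(m,0,2)[0],key=cv2.contourArea);q2=q[:,0]
        print(t,cv2.boundingRect(q),cv2.contourArea(q),q2[q2[:,0].argmin()],q2[q2[:,1].argmax()],np.round(cv2.minAreaRect(q)[0],1))
```

```text
18.05 (253, 236, 42, 34) 683.0 [253 253] [262 269] [274.6 251.7]
18.05 (253, 235, 42, 35) 715.5 [253 252] [261 269] [274.5 251.7]
18.85 (253, 235, 41, 34) 685.0 [253 252] [261 268] [273.9 251.6]
18.85 (253, 235, 41, 34) 713.0 [253 252] [261 268] [273.6 251.6]
19.65 (255, 242, 35, 31) 515.0 [255 257] [263 272] [271.9 256.5]
19.65 (254, 241, 41, 33) 608.5 [254 257] [263 273] [275.  254.6]
19.95 (255, 242, 35, 31) 518.5 [255 257] [263 272] [271.9 256.7]
19.95 (254, 238, 41, 36) 616.5 [254 257] [263 273] [275.  254.6]
```

Run:
```python
import cv2,numpy as np
for t in('16.27','18.05','18.85','19.65','19.95'):
    h=cv2.cvtColor(cv2.imread(f'pics/ls{t}.png'),cv2.COLOR_BGR2HSV)
    m=cv2.inRange(h,(3,110,40),(19,255,255));m[:215]=0;m[310:]=0;m[:,:160]=0;m[:,355:]=0
    m=cv2.morphologyEx(m,cv2.MORPH_OPEN,np.ones((2,2)))
    q=np.vstack([c for c in cv2.findContours(m,0,2)[0] if cv2.contourArea(c)>15])[:,0]
    print(t,q[q[:,0].argmin()],q[q[:,1].argmax()],q[q[:,0].argmax()],q[q[:,1].argmin()],[tuple(q[(q@np.array(d)).argmax()]) for d in((1,1),(-1,1),(-1,-1),(1,-1))])
a=[cv2.imread(f'pics/ls{t}.png')[200:320,170:370] for t in('18.85','19.95')]
cv2.imwrite('pics/v5.png',np.vstack([cv2.resize(x,(500,300),interpolation=2) for x in a]))
```

```text
16.27 [224 258] [300 310] [355 310] [302 225] [(np.int32(355), np.int32(310)), (np.int32(238), np.int32(293)), (np.int32(225), np.int32(257)), (np.int32(342), np.int32(243))]
18.05 [222 258] [300 310] [355 310] [301 224] [(np.int32(355), np.int32(310)), (np.int32(236), np.int32(292)), (np.int32(223), np.int32(257)), (np.int32(341), np.int32(242))]
18.85 [221 258] [300 310] [355 310] [299 224] [(np.int32(355), np.int32(310)), (np.int32(235), np.int32(292)), (np.int32(223), np.int32(256)), (np.int32(340), np.int32(241))]
19.65 [228 263] [299 310] [355 310] [300 225] [(np.int32(355), np.int32(310)), (np.int32(239), np.int32(292)), (np.int32(231), np.int32(260)), (np.int32(336), np.int32(229))]
19.95 [227 263] [299 310] [355 310] [300 225] [(np.int32(355), np.int32(310)), (np.int32(239), np.int32(292)), (np.int32(228), np.int32(262)), (np.int32(336), np.int32(229))]
```

View pics/v5.png

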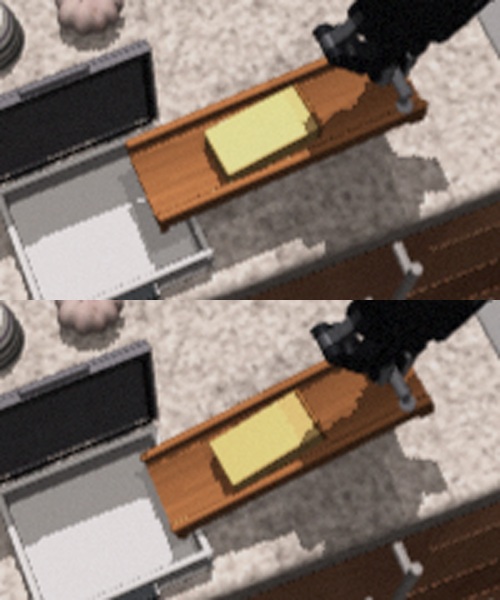

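The two scene crops show the board's mouth shifting between t=18.85 and 19.95 from (130,148) to (145,158). So the mouth had been lifted off the rim by a stiff pinch and has now dropped back; I'll measure it.

```bash
cat > tilt.py <<'E'
from h import *
S=ctrl.calibration('scene');ex=np.array([.9989,.047,0]);ey=np.array([-.047,.9989,0]);B=np.array([456.5,205.5,0])-(-62.5)*ey
def sz(px,lat):
    # lat: box-x of the plane
    o,d=rays(S,[px]);k=((B-o)@ex+lat)/(d[0]@ex);P=o+k*d[0]-B;return (P@ey).round(1),P[2].round(1)
E
python3 - <<'E'
from tilt import *
# lateral of board centre at TCP release
c=(np.array([460.2,118.2,0])-B)@ex;print('board centre box-x',c,'bar',(np.array([464.0,47,0])-B)@ex)
for n,q in(('before',dict(mU=(130,148),mL=(165,228),tL=(427,106))),('after',dict(mU=(145,158),mL=(183,233),tL=(433,108)))):
    for k,(x,y) in q.items():
        print(n,k,sz((170+x/2.5,200+y/2.5),c+(33 if k=='mU' else -33)))
E
```

```text
board centre box-x -0.40717000000001136 bar 0.04225000000000101
before mU (np.float64(-36.7), np.float64(68.1))
before mL (np.float64(-37.0), np.float64(70.0))
before tL (np.float64(-241.0), np.float64(97.5))
after mU (np.float64(-47.2), np.float64(37.1))
after mL (np.float64(-50.4), np.float64(41.3))
after tL (np.float64(-248.0), np.float64(87.5))
```

Call:
carry_out:
  deltas: [1,0,0,0,0.0013,0.0028,1,1.7,0,0,0,0.0022,0.0047,1,1.7,0,0,0,0.0022,0.0047,1,1.7,0,0,0,0.0022,0.0047,1,1.7,0,0,0,0.0022,0.0047,1,1.7,0,0,0,0.0022,0.0047,1,1.7,0,0,0,0.0022,0.0047,1,1.7,0,0,0,0.0022,0.0047,1,1.7,0,0,0,0.0022,0.0047,1,1.7,0,0,0,0.0022,0.0047,1,1.5,0,0,0,0.0019,0.0042,1,1,0,0,0,0.0013,0.0028,1]

```text
clock: 21.5
eef_pos: [464.5, 30.1, 52.0]
tool_rot: [-2.813, -0.0, 0.047]
force: [0.2, -0.7, -1.3]
width: 7.3
gripper_force: 59.7
```

```bash
cat > brd.py <<'E'
from tilt import *
import sys
s=ctrl.read_state();t=s['clock']
a=ctrl.get_image('scene')[:,:,::-1];cv2.imwrite(f'pics/ls{t:.2f}.png',a)
h=cv2.cvtColor(a,cv2.COLOR_BGR2HSV)
m=cv2.inRange(h,(3,110,40),(19,255,255));m[:215]=0;m[298:]=0;m[:,:160]=0;m[:,355:]=0
m=cv2.morphologyEx(m,cv2.MORPH_OPEN,np.ones((2,2)))
# drop cabinet: keep components above the worktop front edge
q=np.vstack([c for c in cv2.findContours(m,0,2)[0] if cv2.contourArea(c)>15 and (c[:,0,1]+.42*c[:,0,0]).max()<400])[:,0]
f=lambda d:q[(q@np.array(d)).argmax()]
mU,mL,tL=f((-2,-1)),f((-1,2)),f((2,.8))
print('t',round(t,2),'px',mU,mL,tL)
U,L,T=sz(mU,33),sz(mL,-33),sz(tL,-33);print('mouth',U,L,'tail',T,'tilt',np.degrees(np.arctan2(T[1]-L[1],L[0]-T[0])).round(1))
y=cv2.inRange(h,(22,50,40),(42,255,255));y[:215]=0;y[310:]=0;y[:,:160]=0;y[:,320:]=0
q=max(cv2.findContours(y,0,2)[0],key=cv2.contourArea);q=q[:,0];print('cheese',cv2.contourArea(q),f((-1,0)),f((-1,2)),'tcp',s['eef_pos'].round(1),s['tool_rot'].round(3),'F',s['force'].round(1))
print('cheese corner to mouth px',np.round(np.linalg.norm(f((-1,2))-mL),1))
E
python3 brd.py
```

```text
t 21.5 px [231 259] [243 294] [343 252]
mouth (np.float64(-54.0), np.float64(50.7)) (np.float64(-50.1), np.float64(35.7)) tail (np.float64(-258.7), np.float64(34.5)) tilt -0.3
cheese 658.0 [260 257] [269 272] tcp [464.5  30.1  52. ] [-2.813 -0.     0.047] F [ 0.2 -0.7 -1.3]
cheese corner to mouth px 34.1
```

Call:
carry_out:
  deltas: [0.8,0,0,0,0.001,0.0022,1,0.8,0,0,0,0.001,0.0022,1,0,0,0,0,0,0,1]

```text
clock: 21.92
eef_pos: [464.3, 30.3, 47.4]
tool_rot: [-2.785, 0.0, 0.048]
force: [0.1, -0.3, -3.2]
width: 7.5
gripper_force: 59.7
```

Call:
carry_out:
  deltas: [0,0,0,0,0.0005,0.0014,1,0,0,0,0,0.0005,0.0014,1,0,0,0,0,0.0005,0.0014,1,0,0,0,0,0,0,1]

```text
clock: 22.42
eef_pos: [464.3, 30.6, 43.1]
tool_rot: [-2.786, 0.0, 0.048]
force: [0.1, -0.6, -2.5]
width: 7.1
gripper_force: 59.7
```

Call:
carry_out:
  deltas: [0,0,0,0,0.0005,0.0014,1,0,0,0,0,0.0005,0.0014,1,0,0,0,0,0.0003,0.0009,1,0,0,0,0,0,0,1]

```text
clock: 22.92
eef_pos: [464.4, 30.6, 39.3]
tool_rot: [-2.786, -0.0, 0.048]
force: [-0.3, -1.4, 1.8]
width: 7.5
gripper_force: 60.3
```

```bash
python3 brd.py
```

```text
Traceback (most recent call last):
  File "brd.py", line 9, in <module>
    q=np.vstack([c for c in cv2.findContours(m,0,2)[0] if cv2.contourArea(c)>15 and (c[:,0,1]+.42*c[:,0,0]).max()<400])[:,0]
      ~~~~~~~~~^^^^^^^^^^^^^^^^^^^^^^^^^^^^^^^^^^^^^^^^^^^^^^^^^^^^^^^^^^^^^^^^^^^^^^^^^^^^^^^^^^^^^^^^^^^^^^^^^^^^^^^^
ValueError: need at least one array to concatenate
```

Call:
carry_out:
  deltas: [0,0,0,0,0,0,0.5,0,0,0,0,0,0,0.5,0,0,0,0,0,0,0.5,0,0,0,0,0,0.001,0.5,0,0,0,0,0,0,1,0,0,0,0,0,0,1,0,0,0,0,0,0,1,0,0,0,0,0,0,1]

```text
clock: 23.98
eef_pos: [464.3, 31.0, 38.3]
tool_rot: [-2.785, 0.0, 0.048]
force: [-0.6, 0.7, -0.2]
width: 7.4
gripper_force: 58.5
```

```bash
sed -i 's/<400/<420/; s/m\[298:\]=0/m[300:]=0/' brd.py; python3 brd.py
python3 - <<'E'
import cv2,numpy as np
h=cv2.cvtColor(cv2.imread('pics/ls22.92.png'),cv2.COLOR_BGR2HSV)
m=cv2.inRange(h,(3,110,40),(19,255,255));m[:215]=0;m[300:]=0;m[:,:160]=0;m[:,355:]=0
for c in cv2.findContours(m,0,2)[0]:
    if cv2.contourArea(c)>15: print(cv2.boundingRect(c),cv2.contourArea(c),(c[:,0,1]+.42*c[:,0,0]).max())
E
```

```text
t 23.98 px [230 260] [242 295] [341 255]
mouth (np.float64(-51.8), np.float64(47.8)) (np.float64(-48.1), np.float64(32.3)) tail (np.float64(-257.0), np.float64(20.8)) tilt -3.2
cheese 628.5 [260 258] [269 273] tcp [464.3  31.   38.3] [-2.785  0.     0.048] F [-0.6  0.7 -0.2]
cheese corner to mouth px 34.8[ WARN:0@0.029] global loadsave.cpp:275 findDecoder imread_('pics/ls22.92.png'): can't open/read file: check file path/integrity
Traceback (most recent call last):
cv2.error: OpenCV(4.12.0) /io/opencv/modules/imgproc/src/color.cpp:199: error: (-215:Assertion failed) !_src.empty() in function 'cvtColor'
```

Call:
carry_out:
  deltas: [-2,0,0,0,0,0,1,-1,0,0,0,-0.0012,-0.0028,1,-1.6,0,0,0,-0.0019,-0.0045,1,-1.6,0,0,0,-0.0019,-0.0045,1,-1.6,0,0,0,-0.0019,-0.0045,1,-1.6,0,0,0,-0.0019,-0.0045,1,-1.6,0,0,0,-0.0019,-0.0045,1,-1.6,0,0,0,-0.0019,-0.0045,1,-1.6,0,0,0,-0.0019,-0.0045,1,-1.6,0,0,0,-0.0019,-0.0045,1,-1.2,0,0,0,-0.0014,-0.0033,1,0,0,0,0,0,0,1]

```text
clock: 25.52
eef_pos: [463.9, 40.8, 83.2]
tool_rot: [-3.082, -0.0, 0.05]
force: [0.3, 0.7, -0.5]
width: 7.6
gripper_force: 58.6
```

```bash
python3 brd.py
```

```text
t 25.52 px [227 263] [241 296] [342 249]
mouth (np.float64(-45.4), np.float64(39.0)) (np.float64(-46.0), np.float64(28.8)) tail (np.float64(-252.2), np.float64(55.5)) tilt 7.4
cheese 698.0 [255 257] [262 273] tcp [463.9  40.8  83.2] [-3.082 -0.     0.05 ] F [ 0.3  0.7 -0.5]
cheese corner to mouth px 31.1
```

Call:
carry_out:
  deltas: [-0.5,0,0,0,-0.0005,-0.0014,1,-1,0,0,0,-0.0011,-0.0029,1,-1,0,0,0,-0.0011,-0.0029,1,-1,0,0,0,-0.0011,-0.0029,1,-1,0,0,0,-0.0011,-0.0029,1,-0.5,0,0,0,-0.0005,-0.0014,1,0,0,0,0,0,0,1]

```text
clock: 26.45
eef_pos: [463.8, 45.5, 97.6]
tool_rot: [3.114, -0.0, 0.049]
force: [0.5, 1.1, -2.1]
width: 7.6
gripper_force: 58.6
```

```bash
python3 brd.py
```

```text
t 26.45 px [227 263] [241 296] [342 247]
mouth (np.float64(-45.4), np.float64(39.0)) (np.float64(-46.0), np.float64(28.8)) tail (np.float64(-249.8), np.float64(67.3)) tilt 10.7
cheese 662.0 [254 257] [262 274] tcp [463.8  45.5  97.6] [ 3.114 -0.     0.049] F [ 0.5  1.1 -2.1]
cheese corner to mouth px 30.4
```

Call:
carry_out:
  deltas: [-0.25,0,0,0,-0.0003,-0.0007,1,-0.25,0,0,0,-0.0003,-0.0007,1,-0.25,0,0,0,-0.0003,-0.0007,1,-0.25,0,0,0,-0.0003,-0.0007,1,0,0,0,0,0,0,1,0,0,0,0,0,0,1]

```text
clock: 27.25
eef_pos: [463.6, 46.1, 100.3]
tool_rot: [3.096, -0.0, 0.048]
force: [-0.4, -0.2, -0.8]
width: 7.4
gripper_force: 58.6
```

```bash
python3 brd.py
```

```text
t 27.25 px [227 263] [242 296] [342 246]
mouth (np.float64(-45.4), np.float64(39.0)) (np.float64(-48.0), np.float64(26.2)) tail (np.float64(-248.6), np.float64(73.1)) tilt 13.2
cheese 642.5 [253 258] [262 274] tcp [463.6  46.1 100.3] [ 3.096 -0.     0.048] F [-0.4 -0.2 -0.8]
cheese corner to mouth px 29.7
```

Call:
carry_out:
  deltas: [-0.25,0,0,0,-0.0003,-0.0007,1,-0.25,0,0,0,-0.0003,-0.0007,1,-0.25,0,0,0,-0.0003,-0.0007,1,-0.25,0,0,0,-0.0003,-0.0007,1,0,0,0,0,0,0,1,0,0,0,0,0,0,1]

```text
clock: 28.05
eef_pos: [463.6, 47.7, 103.0]
tool_rot: [3.079, -0.0, 0.048]
force: [0.6, 0.9, -2.3]
width: 7.5
gripper_force: 58.6
```

```bash
python3 brd.py
```

```text
t 28.05 px [226 264] [241 296] [342 246]
mouth (np.float64(-43.3), np.float64(36.0)) (np.float64(-46.0), np.float64(28.8)) tail (np.float64(-248.6), np.float64(73.1)) tilt 12.3
cheese 577.0 [253 258] [261 274] tcp [463.6  47.7 103. ] [ 3.079 -0.     0.048] F [ 0.6  0.9 -2.3]
cheese corner to mouth px 29.7
```

Call:
carry_out:
  deltas: [-0.25,0,0,0,-0.0003,-0.0007,1,-0.25,0,0,0,-0.0003,-0.0007,1,-0.25,0,0,0,-0.0003,-0.0007,1,-0.25,0,0,0,-0.0003,-0.0007,1,0,0,0,0,0,0,1,0,0,0,0,0,0,1]

```text
clock: 28.85
eef_pos: [463.5, 49.0, 105.7]
tool_rot: [3.061, -0.0, 0.048]
force: [-0.6, 1.2, -1.0]
width: 7.4
gripper_force: 58.6
```

```bash
python3 brd.py
```

```text
t 28.85 px [226 264] [241 296] [342 245]
mouth (np.float64(-43.3), np.float64(36.0)) (np.float64(-46.0), np.float64(28.8)) tail (np.float64(-247.5), np.float64(78.9)) tilt 14.0
cheese 207.0 [252 259] [261 274] tcp [463.5  49.  105.7] [ 3.061 -0.     0.048] F [-0.6  1.2 -1. ]
cheese corner to mouth px 29.7
```

Call:
carry_out:
  deltas: [-0.25,0,0,0,-0.0003,-0.0007,1,-0.25,0,0,0,-0.0003,-0.0007,1,-0.25,0,0,0,-0.0003,-0.0007,1,-0.25,0,0,0,-0.0003,-0.0007,1,0,0,0,0,0,0,1,0,0,0,0,0,0,1]

```text
clock: 29.65
eef_pos: [463.4, 50.5, 108.4]
tool_rot: [3.044, -0.0, 0.048]
force: [0.3, 0.8, -2.0]
width: 7.7
gripper_force: 58.6
```

```bash
python3 brd.py
```

```text
t 29.65 px [226 264] [241 296] [341 245]
mouth (np.float64(-43.3), np.float64(36.0)) (np.float64(-46.0), np.float64(28.8)) tail (np.float64(-244.9), np.float64(81.2)) tilt 14.8
cheese 128.0 [252 258] [260 274] tcp [463.4  50.5 108.4] [ 3.044 -0.     0.048] F [ 0.3  0.8 -2. ]
cheese corner to mouth px 29.1
```

Call:
carry_out:
  deltas: [-0.25,0,0,0,-0.0003,-0.0007,1,-0.25,0,0,0,-0.0003,-0.0007,1,-0.25,0,0,0,-0.0003,-0.0007,1,-0.25,0,0,0,-0.0003,-0.0007,1,0,0,0,0,0,0,1,0,0,0,0,0,0,1]

```text
clock: 30.45
eef_pos: [463.3, 51.9, 111.0]
tool_rot: [3.027, -0.0, 0.048]
force: [-1.0, -0.2, -1.7]
width: 7.6
gripper_force: 58.6
```

```bash
python3 brd.py
```

```text
t 30.45 px [226 264] [239 295] [341 245]
mouth (np.float64(-43.3), np.float64(36.0)) (np.float64(-42.3), np.float64(39.8)) tail (np.float64(-244.9), np.float64(81.2)) tilt 11.5
cheese 61.5 [251 258] [260 274] tcp [463.3  51.9 111. ] [ 3.027 -0.     0.048] F [-1.  -0.2 -1.7]
cheese corner to mouth px 29.7
```

Call:
carry_out:
  deltas: [-0.25,0,0,0,-0.0003,-0.0007,1,-0.25,0,0,0,-0.0003,-0.0007,1,-0.25,0,0,0,-0.0003,-0.0007,1,-0.25,0,0,0,-0.0003,-0.0007,1,0,0,0,0,0,0,1]

```text
clock: 31.12
eef_pos: [463.3, 53.5, 113.7]
tool_rot: [3.009, -0.0, 0.048]
force: [-0.9, 0.5, -1.8]
width: 7.8
gripper_force: 58.6
```

```bash
python3 brd.py
python3 - <<'E'
import cv2,glob,os
f=max(glob.glob('pics/ls*'),key=os.path.getmtime);h=cv2.cvtColor(cv2.GaussianBlur(cv2.imread(f),(3,3),0),cv2.COLOR_BGR2HSV)
print(f)
for y,xs in((250,range(232,300,4)),(258,range(232,300,4)),(266,range(236,290,4))): print(y,[(x,*map(int,h[y,x])) for x in xs])
E
```

```text
t 31.12 px [226 264] [240 296] [341 244]
mouth (np.float64(-43.3), np.float64(36.0)) (np.float64(-44.1), np.float64(31.3)) tail (np.float64(-243.8), np.float64(86.9)) tilt 15.6
cheese 10.5 [250 259] [255 269] tcp [463.3  53.5 113.7] [ 3.009 -0.     0.048] F [-0.9  0.5 -1.8]
cheese corner to mouth px 30.9
pics/ls31.12.png
250 [(232, 12, 27, 171), (236, 12, 29, 203), (240, 11, 29, 196), (244, 10, 37, 181), (248, 12, 106, 173), (252, 12, 158, 134), (256, 12, 162, 63), (260, 13, 152, 97), (264, 19, 125, 210), (268, 20, 120, 227), (272, 20, 120, 226), (276, 20, 120, 226), (280, 20, 120, 226), (284, 20, 120, 225), (288, 20, 121, 204), (292, 13, 165, 99), (296, 12, 159, 141)]
258 [(232, 11, 95, 142), (236, 12, 156, 165), (240, 11, 161, 79), (244, 11, 159, 80), (248, 13, 154, 137), (252, 20, 121, 217), (256, 20, 122, 226), (260, 20, 121, 226), (264, 20, 122, 226), (268, 20, 121, 226), (272, 20, 120, 226), (276, 20, 120, 226), (280, 20, 121, 211), (284, 19, 133, 134), (288, 18, 136, 86), (292, 17, 134, 74), (296, 11, 163, 78)]
266 [(236, 12, 159, 141), (240, 12, 159, 151), (244, 12, 158, 153), (248, 12, 160, 147), (252, 19, 132, 141), (256, 20, 123, 226), (260, 20, 121, 225), (264, 20, 121, 225), (268, 20, 120, 226), (272, 20, 126, 206), (276, 18, 136, 92), (280, 16, 146, 75), (284, 12, 158, 92), (288, 11, 159, 88)]
```

```bash
sed -i 's/(22,50,40),(42,255,255)/(16,70,60),(42,255,255)/; s/(3,110,40),(19,/(3,110,40),(15,/' brd.py
cat > ch.py <<'E'
import cv2,glob,os,sys,numpy as np
for f in sorted(glob.glob('pics/ls*'),key=os.path.getmtime)[-int(sys.argv[1]):]:
    h=cv2.cvtColor(cv2.imread(f),cv2.COLOR_BGR2HSV);y=cv2.inRange(h,(16,70,110),(42,200,255));y[:215]=0;y[310:]=0;y[:,:160]=0;y[:,320:]=0
    q=max(cv2.findContours(y,0,2)[0],key=cv2.contourArea);r=cv2.minAreaRect(q);M=cv2.moments(q)
    print(f[5:],M['m00'],np.round((M['m10']/M['m00'],M['m01']/M['m00']),1),q[:,0,0].min(),q[:,0,1].max())
E
python3 ch.py 8
```

```text
ls25.52.png 772.5 [275.6 256.7] 254 274
ls26.45.png 774.5 [273.8 256.4] 253 275
ls27.25.png 776.5 [273.6 256.3] 252 275
ls28.05.png 781.0 [273.1 256.3] 252 275
ls28.85.png 776.5 [272.6 256.2] 252 275
ls29.65.png 777.5 [272.  256.3] 251 275
ls30.45.png 775.0 [271.2 256.5] 250 275
ls31.12.png 777.5 [269.9 256.9] 249 276
```

Call:
carry_out:
  deltas: [0,0,0,0,0,0,1,0,0,0,0,0,0,1]

```text
clock: 31.42
eef_pos: [463.2, 53.5, 113.6]
tool_rot: [3.009, -0.0, 0.048]
force: [-0.1, 1.2, -2.1]
width: 7.5
gripper_force: 58.6
```

```bash
python3 brd.py >/dev/null; python3 ch.py 1
```

```text
ls31.43.png 778.5 [264.9 259.7] 244 278
```

Call:
carry_out:
  deltas: [0,0,0,0,0,0,1,0,0,0,0,0,0,1,0,0,0,0,0,0,1,0,0,0,0,0,0,1]

```text
clock: 31.98
eef_pos: [463.3, 53.4, 113.7]
tool_rot: [3.009, -0.0, 0.048]
force: [0.2, 1.3, -1.1]
width: 7.7
gripper_force: 58.6
```

```bash
python3 brd.py >/dev/null; python3 ch.py 1
```

```text
ls31.98.png 772.5 [245.7 270. ] 225 289
```

Call:
carry_out:
  deltas: [0,0,0,0,0,0,1,0,0,0,0,0,0,1,0,0,0,0,0,0,1,0,0,0,0,0,0,1,0,0,0,0,0,0,1,0,0,0,0,0,0,1,0,0,0,0,0,0,1,0,0,0,0,0,0,1]

```text
clock: 33.02
eef_pos: [463.3, 53.2, 113.7]
tool_rot: [3.009, -0.0, 0.048]
force: [-0.2, 0.5, -1.3]
width: 7.6
gripper_force: 58.7
```

```bash
python3 brd.py >/dev/null
python3 - <<'E'
import sys
sys.argv=['',"1"];exec(open('ch.py').read())
from tilt import *
b=cv2.boxPoints(r);print(b.round(0).tolist());P=onplane(S,b,28)-B;print(np.c_[P@ex,P@ey].round(0).tolist())
E
```

```text
ls33.02.png 739.0 [207.7 294.5] 186 309
[[185.0, 293.0], [222.0, 278.0], [230.0, 296.0], [193.0, 312.0]]
[[13.0, 46.0], [14.0, -28.0], [-25.0, -27.0], [-25.0, 45.0]]
```

Call:
carry_out:
  deltas: [1,0,0,0,0.0011,0.0028,1,2.2,0,0,0,0.0024,0.0062,1,2.2,0,0,0,0.0024,0.0062,1,2.2,0,0,0,0.0024,0.0062,1,2.2,0,0,0,0.0024,0.0062,1,2.2,0,0,0,0.0024,0.0062,1,2.2,0,0,0,0.0024,0.0062,1,2.2,0,0,0,0.0024,0.0062,1,2.2,0,0,0,0.0024,0.0062,1,2.2,0,0,0,0.0024,0.0062,1,2.2,0,0,0,0.0024,0.0062,1,1,0,0,0,0.0011,0.0028,1]

```text
clock: 34.58
eef_pos: [464.0, 30.0, 44.6]
tool_rot: [-2.855, 0.001, 0.046]
force: [1.0, 0.6, -0.7]
width: 7.8
gripper_force: 58.7
```

Call:
carry_out:
  deltas: [1,0,0,0,0.0003,0.002,1,1,0,0,0,0.0003,0.002,1,0,0,0,0,0.0003,0.0015,1,0,0,0,0,0.0003,0.0015,1,0,0,0,0,0,0,1]

```text
clock: 35.2
eef_pos: [464.4, 32.5, 38.2]
tool_rot: [-2.821, -0.0, 0.049]
force: [-0.1, -0.9, -1.0]
width: 7.3
gripper_force: 58.8
```

Call:
carry_out:
  deltas: [0,0,0,0,0.0004,0.0015,1,0,0,0,0,0,0,0.4,0,0,0,0,0,0,0.3,0,0,0,0,0,0,0.2,0,0,0,0,0,-0.01,0,0,0,0,0,0,-0.03,0,0,0,0,0,0,-0.04,-1,-8,0,0,0,0,-0.03,-1,-10,0,0,0,-0.02,0,-1,0,0,0,0,-0.03,0,-1]

```text
clock: 36.45
eef_pos: [463.4, 44.8, 145.2]
tool_rot: [-3.092, 0.004, 0.053]
force: [0.6, 0.2, 0.4]
width: 85.3
gripper_force: 0.0
```

```bash
python3 brd.py; python3 ch.py 1
```

```text
t 36.45 px [229 262] [241 296] [340 255]
mouth (np.float64(-49.5), np.float64(40.0)) (np.float64(-46.0), np.float64(28.8)) tail (np.float64(-254.3), np.float64(23.5)) tilt -1.5
cheese 818.5 [186 294] [192 309] tcp [463.4  44.8 145.2] [-3.092  0.004  0.053] F [0.6 0.2 0.4]
cheese corner to mouth px 50.7
ls36.45.png 739.0 [207.7 294.5] 186 309
```

Call:
carry_out:
  deltas: [-2.8,0,0,0,-0.026,0,-1,0,0,-4,0,-0.04,0,-1,0,0,-10,0,-0.01,0,-1,0,0,-10,0,0,0,-1,0,0,-10,0,0,0,-1,0,0,-10,0,0,0,-1,0,0,-10,0,0,0,-1,0,0,-10,0,0,0,-1,0,0,-10,0,0,0,-1,0,0,-10,0,0,0,-1,0,0,-10,0,0,0,-1,0,6.9,-5.7,0,0,0,-1]

```text
clock: 38.0
eef_pos: [458.3, 120.8, 146.0]
tool_rot: [3.139, -0.127, 1.799]
force: [-0.4, 0.3, -0.8]
width: 85.3
gripper_force: 0.0
```

Call:
carry_out:
  deltas: [0,0,10.3,0,0,0,-1,0,0,0,-0.002,0.002,0.02,-1,0,0,0,-0.0045,0,0.035,-1,0,0,0,-0.0045,0,0.035,-1,0,0,0,-0.0025,0,0.02,-1,0,0,0,0,0,0,-1]

```text
clock: 38.75
eef_pos: [457.1, 117.1, 33.3]
tool_rot: [-3.116, -0.12, 1.607]
force: [-0.2, 0.8, -0.7]
width: 85.1
gripper_force: 0.0
```

Call:
carry_out:
  deltas: [-1.4,0,0,0.001,0.003,0.005,-1,0,0,0,0,0,0.008,-1,0,0,0,0,0,0.0035,-1,0,0,0,0,0,0,1,0,0,0,0,0,0,1,0,0,0,0,0,0,1,0,0,0,0,0,0,1,0,0,0,0,0,0,1]

```text
clock: 39.75
eef_pos: [460.8, 120.8, 18.2]
tool_rot: [3.14, -0.121, 1.607]
force: [-1.0, -0.3, 6.2]
width: 64.5
gripper_force: 65.5
```

Call:
carry_out:
  deltas: [0,0,0,0.0005,0,-0.005,1,0,0,0,0.0018,0,-0.015,1,0,0,0,0.003,0,-0.025,1,0,0,0,0.002,0,-0.015,1,0,-3.5,0,-0.01,0.003,0,1,0,-3.4,0,-0.02,0.007,0,1,0,0,0,-0.03,0.01,0,1,0,0,0,0,0,0.02,1,0,0,0,0,0,0.025,1,0,0,0,0,0,0.015,1,0,0,0,0,0,0,1]

```text
clock: 41.12
eef_pos: [482.1, 61.8, 15.0]
tool_rot: [-3.141, -0.001, 1.608]
force: [-0.4, 0.0, -2.3]
width: 64.6
gripper_force: 67.0
```

Call:
carry_out:
  deltas: [0,0,0,0,0,0.004,1,0,0,0,0,0,0.004,1,0,0,0,0,0,0.001,1,0,0,0,0,0,0.001,1,0,0,0,0,0,0,1]

```text
clock: 41.75
eef_pos: [483.0, 61.7, 5.8]
tool_rot: [3.14, -0.001, 1.607]
force: [1.0, 0.2, -1.9]
width: 64.6
gripper_force: 67.1
```

Almost down; 1.5 mm more, release, retract, close the fingers.

Call:
carry_out:
  deltas: [0,0,0,0,0,0.0008,1,0,0,0,0,0,0.0007,1,0,0,0,0,0,0,-1,0,0,0,0,0,0,-1,0,0,0,0,0,0,-1,0,0,0,0,0,-0.02,-1,0,0,0,0,0,-0.05,-1,0,0,0,0,0,-0.06,-1,0,0,0,0,0,-0.06,1,0,0,0,0,0,-0.03,1]

```text
clock: 43.0
eef_pos: [483.6, 61.9, 227.3]
tool_rot: [3.136, -0.002, 1.607]
force: [0.5, -1.4, 0.2]
width: 51.6
gripper_force: 0.0
```

```bash
python3 - <<'E'
from tilt import *
import os
s=ctrl.read_state();print(s['qpos'].round(2))
a=ctrl.get_image('scene')[:,:,::-1];cv2.imwrite('pics/ls%.2f.png'%s['clock'],a)
# lid top edge check: reproject lid points measured at start
h=cv2.cvtColor(a,cv2.COLOR_BGR2HSV);m=cv2.inRange(h,(3,110,40),(15,255,255));m[:200]=0;m[300:]=0;m[:,:220]=0;m[:,400:]=0
for c in cv2.findContours(m,0,2)[0]:
    if cv2.contourArea(c)>100: print(cv2.contourArea(c),onplane(S,cv2.boxPoints(cv2.minAreaRect(c)),24).round(0).tolist())
print(B,'press',(B-36*ex),'hinge',B+59*ex)
E
python3 ch.py 1
```

```text
[ 0.33  0.48 -0.73  1.96  0.42  0.85 -0.59]
1036.0 [[367.0, 64.0, 24.0], [366.0, -80.0, 24.0], [321.0, -73.0, 24.0], [322.0, 68.0, 24.0]]
3204.5 [[514.0, 169.0, 24.0], [525.0, -53.0, 24.0], [450.0, -44.0, 24.0], [442.0, 169.0, 24.0]]
[453.5625  267.93125   0.     ] press [417.6021  266.23925   0.     ] hinge [512.4976  270.70425   0.     ]
ls43.00.png 737.5 [207.7 294.5] 186 309
```

Call:
carry_out:
  deltas: [0,0,0,0.02,0.011,0,1,0,0,0,0.041,0.022,0,1,0,0,0,0.041,0.022,0,1,0,0,0,0.041,0.022,0,1,0,0,0,0.041,0.022,0,1,0,0,0,0.021,0.011,0,1,0,0,0,0,0,0.03,1,0,0,0,0,0,0.04,1,0,0,0,0,0,0.03,1,0,0,0,0,0,0,1]

```text
clock: 44.3
eef_pos: [583.4, 269.1, 121.8]
tool_rot: [-3.138, 0.002, 1.608]
force: [-0.2, 0.1, -1.1]
width: 0.3
gripper_force: 0.0
```

Call:
carry_out:
  deltas: [0,0,0,0,-0.015,0,1,0,0,0,0,-0.012,0,1,0,0,0,0,-0.01,0,1,0,0,0,0,-0.01,0,1,0,0,0,0,-0.01,0,1,0,0,0,0,-0.01,0,1,0,0,0,0,-0.012,0,1,0,0,0,0,-0.012,0,1,0,0,0,0,-0.012,0,1,0,0,0,0,-0.012,0,1,0,0,0,0,-0.012,0,1,0,0,0,0,0,0,1]

```text
clock: 45.8
eef_pos: [457.2, 265.9, 124.6]
tool_rot: [3.141, -0.001, 1.609]
force: [-0.3, -0.3, -0.5]
width: -0.0
gripper_force: 0.0
```

Call:
carry_out:
  deltas: [0,0,0,0,0,-0.03,1,0,0,0,0,-0.02,-0.02,1,0,0,0,0.001,-0.019,0,1,0,0,0,0,0,0,1,0,0,0,0,0,0,1,0,0,0,0,0,0,1,0,0,0,0,0,0,1,0,0,0,0,0,0,1]

```text
clock: 46.8
eef_pos: [419.4, 265.4, 174.2]
tool_rot: [3.14, -0.001, 1.607]
force: [-0.2, 0.4, 1.3]
width: 0.3
gripper_force: 0.0
```

```bash
cat > lid.py <<'E'
from tilt import *
d=ctrl.get_image('side')[:,:,::-1];D=ctrl.calibration('side')
cv2.imwrite('pics/ld%.2f.png'%ctrl.read_state()['clock'],d)
e=cv2.imread('pics/side0.png');g=lambda m,p:m[int(round(p[1])),int(round(p[0]))].tolist()
for al in(1.6,1.2,.9,.6,.3,.1,0):
    r=[]
    for u in(40,80,110):
        P=B+ex*(59-u*np.cos(al))+ey*-40+np.array([0,0,36+u*np.sin(al)])
        P=P+6*(ex*np.sin(al)+np.array([0,0,np.cos(al)]))
        p=proj(D,P)[0];r.append(g(d,p))
    print(al,r)
E
python3 lid.py
```

```text
1.6 [[233, 239, 245], [36, 37, 39], [37, 39, 40]]
1.2 [[186, 189, 201], [32, 33, 35], [35, 37, 37]]
0.9 [[160, 153, 158], [44, 44, 47], [31, 31, 32]]
0.6 [[160, 153, 158], [155, 148, 152], [131, 125, 130]]
0.3 [[162, 155, 160], [155, 148, 153], [144, 137, 143]]
0.1 [[167, 160, 166], [157, 150, 156], [157, 151, 154]]
0 [[177, 169, 175], [159, 154, 158], [150, 143, 148]]
```

Call:
carry_out:
  deltas: [0,0,0,0,0.002,0.03,1,0,0,0,0,0,0.045,1,0,0,0,0,0,0.03,1,0,0,0,0,0,0.009,1,0,0,0,0,0,0,1]

```text
clock: 47.48
eef_pos: [421.4, 265.9, 60.5]
tool_rot: [3.14, -0.001, 1.608]
force: [0.3, -0.1, 0.1]
width: -0.1
gripper_force: 0.0
```

Call:
carry_out:
  deltas: [0,0,0,0,0,0.002,1,0,0,0,0,0,0.002,1,0,0,0,0,0,0.002,1,0,0,0,0,0,0.002,1,0,0,0,0,0,0,1]

```text
clock: 48.1
eef_pos: [421.5, 265.6, 52.4]
tool_rot: [3.14, -0.001, 1.607]
force: [0.9, 0.8, 0.6]
width: -0.5
gripper_force: 0.4
```

Call:
carry_out:
  deltas: [0,0,0,0,0,0.001,1,0,0,0,0,0,0.001,1,0,0,0,0,0,0.001,1,0,0,0,0,0,0.001,1,0,0,0,0,0,0.001,1,0,0,0,0,0,0,1]

```text
clock: 48.85
eef_pos: [420.9, 265.6, 47.6]
tool_rot: [3.14, -0.001, 1.607]
force: [-1.2, -0.9, 5.0]
width: 0.1
gripper_force: 2.0
```

Call:
carry_out:
  deltas: [0,0,0,0,0,0.001,1,0,0,0,0,0,0.001,1,0,0,0,0,0,0.001,1,0,0,0,0,0,0.001,1,0,0,0,0,0,0,1]

```text
clock: 49.48
eef_pos: [421.5, 265.6, 43.4]
tool_rot: [3.14, -0.001, 1.607]
force: [-0.5, 0.6, 1.5]
width: -0.1
gripper_force: 0.5
```

Call:
carry_out:
  deltas: [0,0,0,0,0,0.001,1,0,0,0,0,0,0.001,1,0,0,0,0,0,0,1]

```text
clock: 49.85
eef_pos: [421.5, 265.6, 42.1]
tool_rot: [3.139, -0.001, 1.607]
force: [-2.3, -1.6, 9.7]
width: 0.1
gripper_force: 5.2
```

Call:
carry_out:
  deltas: [0,0,0,0,0,0.001,1,0,0,0,0,0,0,1]

```text
clock: 50.1
eef_pos: [421.5, 265.6, 41.9]
tool_rot: [3.139, -0.001, 1.607]
force: [-2.4, -2.4, 17.2]
width: -0.3
gripper_force: 9.1
```

Rigid at 17 N, so the clip has caught. I'll retract and check.

Call:
carry_out:
  deltas: [0,0,0,0,0,-0.005,1,0,0,0,0,0,-0.03,1,0,0,0,0,0,-0.05,1,0,0,0,0,0,-0.05,1,0,0,0,-0.06,0,-0.03,1,0,0,0,-0.06,0,0,1,0,0,0,-0.06,0,0,1,0,0,0,-0.03,0,0,1,0,0,0,0,0,0,1]

```text
clock: 51.22
eef_pos: [428.4, 56.8, 202.8]
tool_rot: [3.141, 0.0, 1.602]
force: [0.2, 0.8, 0.4]
width: 0.3
gripper_force: 0.0
```

Run:
```python
from tilt import *
D=ctrl.calibration('side')
a=ctrl.get_image('scene')[:,:,::-1];d=ctrl.get_image('side')[:,:,::-1]
cv2.imwrite('pics/fs.png',a);cv2.imwrite('pics/fd.png',d)
# grey lid outline in the scene view: expect front corners at box(-58,+-69,42)
for z,x in((42,-58),(54,-57)):
    print(z,proj(S,[B+ex*x+ey*s+np.array([0,0,z]) for s in(-69,69)]).round(1).tolist(),proj(D,[B+ex*x+ey*s+np.array([0,0,z]) for s in(-69,69)]).round(1).tolist())
c=proj(D,[B+ex*-58+np.array([0,0,42])])[0];x=int(c[0]);
for xx in(200,212): print(xx,[(y,int(d[y,xx].mean())) for y in range(160,205,1)])
p=proj(S,[B+ey*-69+np.array([0,0,42]),B+ey*-69+np.array([0,0,36])]);print(p)
# other things unchanged?
e=cv2.imread('pics/scene0.png');df=cv2.absdiff(a,e).max(2)
for n,(x,y,w,hh) in dict(garlic=(190,185,30,30),cup=(135,192,45,38),timer=(305,142,35,35),salt=(220,140,25,40),pepper=(185,130,32,58),must=(264,110,32,45),spa=(120,142,30,48),spb=(147,126,28,48)).items(): print(n,(df[y:y+hh,x:x+w]>60).mean().round(3))
```

```text
42 [[258.1, 301.3], [185.4, 332.4]] [[179.7, 193.7], [173.2, 169.1]]
54 [[258.0, 298.9], [184.3, 330.3]] [[179.5, 189.5], [173.0, 165.1]]
200 [(160, 31), (161, 32), (162, 31), (163, 31), (164, 53), (165, 112), (166, 158), (167, 167), (168, 167), (169, 167), (170, 166), (171, 166), (172, 167), (173, 167), (174, 167), (175, 167), (176, 167), (177, 167), (178, 168), (179, 168), (180, 168), (181, 168), (182, 168), (183, 168), (184, 168), (185, 165), (186, 153), (187, 151), (188, 165), (189, 169), (190, 149), (191, 113), (192, 91), (193, 92), (194, 113), (195, 129), (196, 132), (197, 132), (198, 131), (199, 131), (200, 132), (201, 156), (202, 209), (203, 222), (204, 221)]
212 [(160, 33), (161, 33), (162, 48), (163, 99), (164, 147), (165, 165), (166, 165), (167, 161), (168, 155), (169, 155), (170, 164), (171, 166), (172, 167), (173, 167), (174, 168), (175, 168), (176, 168), (177, 168), (178, 168), (179, 169), (180, 168), (181, 168), (182, 169), (183, 167), (184, 165), (185, 164), (186, 168), (187, 168), (188, 150), (189, 116), (190, 92), (191, 92), (192, 113), (193, 129), (194, 132), (195, 132), (196, 132), (197, 131), (198, 132), (199, 153), (200, 196), (201, 206), (202, 209), (203, 229), (204, 211)]
[[245.41274492 273.06716753]
 [245.4311816  274.16882703]]
garlic 0.0
cup 0.0
timer 0.304
salt 0.002
pepper 0.001
must 0.0
spa 0.0
spb 0.0
```

Run:
```python
from tilt import *
D=ctrl.calibration('side');d=cv2.imread('pics/fd.png').mean(2)
for al in(.01,.1):
    for u in(20,60,105):
        P=B+ex*(59-u*np.cos(al)+6*np.sin(al))-69*ey+np.array([0,0,36+u*np.sin(al)+6*np.cos(al)])
        p=proj(D,P)[0];x=int(round(p[0]));c=d[int(p[1])-8:int(p[1])+12,x]
        g=np.diff(c);print(al,u,p.round(1),'edge y',int(p[1])-8+g.argmin()+.5,c.astype(int).tolist())
a=cv2.imread('pics/fs.png');print(ctrl.read_state()['clock'], proj(S,[[636,-49,23]]),a[160:176:5,312:336:6].tolist())
```

```text
0.01 20 [218.3 187.4] edge y 187.5 [167, 166, 162, 156, 155, 161, 167, 168, 155, 125, 99, 94, 113, 129, 132, 133, 132, 132, 133, 156]
0.01 60 [202.6 189.8] edge y 190.5 [167, 167, 168, 170, 173, 168, 161, 166, 163, 137, 98, 84, 101, 123, 131, 131, 132, 132, 131, 133]
0.01 105 [184.5 192.6] edge y 193.5 [164, 163, 166, 160, 140, 145, 164, 167, 155, 128, 98, 87, 101, 118, 123, 124, 124, 126, 130, 141]
0.1 20 [218.5 186.7] edge y 187.5 [168, 169, 168, 167, 164, 159, 160, 168, 168, 148, 110, 87, 93, 114, 129, 133, 133, 132, 132, 137]
0.1 60 [202.7 187.9] edge y 190.5 [168, 168, 167, 167, 168, 170, 173, 168, 161, 166, 163, 137, 98, 84, 101, 123, 131, 131, 132, 132]
0.1 105 [184.5 189.2] edge y 193.5 [167, 168, 167, 164, 163, 166, 160, 140, 145, 164, 167, 155, 128, 98, 87, 101, 118, 123, 124, 124]
51.325 [[323.97140733 163.59189129]] [[[74, 79, 82], [190, 198, 206], [199, 209, 217], [26, 20, 24]], [[80, 80, 83], [99, 105, 111], [44, 40, 38], [19, 13, 17]], [[63, 64, 66], [97, 96, 100], [21, 17, 19], [11, 11, 12]], [[92, 100, 106], [62, 64, 66], [8, 6, 4], [13, 11, 12]]]
```

The lid edge matches 0.01 rad (caught). The timer is only partly hidden by the arm in this view.

```bash
python3 -c "
from cell import ctrl
print(ctrl.finish_job())"
```

```text
the job is handed in; nothing more can be done
None
```

I handed the job in at about 51 s of the 72 s: by camera and force readings the cheese lies in the box, the lid is caught by its clip, the empty board lies flat on the worktop, and the other things stand where they were (the arm partly hid the timer in the last picture); the judge returned no verdict, and the first lift slipped at the bar, so I set the bridge down again and re-gripped before the slide.

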